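# Hook a slide carrier out of a deep narrow staining tank and hang it up to drip

### The job

The slide carrier sits deep in the narrow glass tank, and its wire handle has dropped over to one side or the other. Take the hook rod from the drain stand, feel gently for the wire handle with it, lift the carrier out of the tank without straining the glass or the wire and without touching the carrier with the gripper, and hang the rod fully home in the stand again with the carrier hanging still from its hook over the drip tray, everything else left alone.

Things in the scene. Friction and masses are not known exactly. Their poses are not given: they have to be found in the camera images.
- rod: The hook rod (0.12 kg), at the start hanging upright in the drain stand. Origin: centre of its upright black handle, 16 (x, the grip) x 22 (y) x 52 mm (z). z up. Under the handle a collar, then a 3 mm steel wire to an anchor-shaped double hook with one prong to +x and one to -x; the hook's lowest wire axis is 125 mm below the origin.
- rod_collar (a point): Centre of the underside of the rod's steel collar (30x30x6 mm), 32 mm below the rod's origin; a 7 mm sleeve goes on for 9 mm. Hook below: each upturned tip stands 6 mm from the shank (axis to axis) and 9.5 mm above the lowest wire axis; 3 mm throat. The wire, bent by hand 8 mm below this point, puts the hook up to 11.5 mm to +x or -x of the rod's axis: not measured.
- carrier: Steel carrier filled with microscope slides, 60 (x) x 84 (y) x 34 mm tall, 0.26 to 0.42 kg. Origin: centre of its underside, z up. Two ears at the y ends (97 mm over all, underside 30 mm up) lie loosely on the tank's ledges; a light sideways push on the handle (about 1.5 N) already rocks it against the glass.
- carrier_hinge (a point): Middle of the hinge line (along y) of the carrier's wire handle, 36 mm above its origin. The handle's straight bar, 2 mm thick and 75 mm long along y, lies 40 mm from this line. It swings freely in x and has dropped against its stop, 0.58 rad from upright, to +x or to -x (not measured): the bar's axis is then 33.5 mm above this point and 21.9 mm to that side.
- tank: Open narrow glass tank that stays put. Origin: centre of its underside, z up. Inside 63 (x) x 104 mm (y), walls 4 mm. Two steel ledges at the y ends, tops 44 mm above the origin, carry the carrier, whose underside is 14 mm above the tank's origin at the start; only 1.5 mm are free between carrier and glass on either side in x.
- tank_rim (a point): Centre of the tank's open mouth, at the height of the rim, 134 mm above the tank's origin.
- stand_seat (a point): Seat of the fixed drain stand: centre of the top of its fork plate, 195 mm above the table, axes of the stand. The rod hangs with its collar in a 34x34 mm recess (lips 4 to 5 mm high all round), sleeve in an 11 mm slot that is open to the stand's -x, where the fork ends 30 mm from here. The rod's x is along the stand's x, either way round. Plate 43 mm wide (y), 5 mm thick.
- stand_tray (a point): Centre of the floor of the stand's drip tray, right below the seat; tray 116 (x) x 140 mm (y), walls 16 mm high. The stand's post rises 78 mm to the stand's +x and ends below the seat's lips.
- reagent_bottle: bystander: amber stoppered bottle, 70 mm wide, 141 mm tall; origin under its centre
- wash_bottle: bystander: white squeeze bottle with a spout, 69x93 mm, 210 mm tall; origin under its centre
- glass_jar: bystander: open glass jar, 77 mm wide, 88 mm tall; origin under its centre
- petri_cotton: bystander: round glass dish of cotton, 89 mm wide, 22 mm tall; origin under its centre
- plaster_tape: bystander: roll of plaster lying flat, 54 mm wide, 19 mm tall; origin under its centre
- marker: bystander: marker pen lying on the table, 132 mm long, 17 mm tall; origin under its centre
- sample_cup: bystander: cup with a red screw lid, 66 mm wide, 64 mm tall; origin under its centre
- counting_plate: bystander: flat ivory plate, 95x35x12 mm; origin under its centre
Things that resemble listed ones, but are neither listed nor needed, are in the scene too. What is shaped like the rod but orange is not meant.

How it is judged:
By the outcome, as a careful person would: the job done as asked, in the order asked, and still so for the second after the job is handed in, with the robot touching nothing.
It also fails if it takes over 72 s, if anything falls off the work surface, if the arm or the gripper's body presses on something with over 40 N, if the wrist force passes 120 N, or if a joint passes its speed limit or range.

### The arm

A 6-joint arm with a two-finger parallel gripper is mounted at the origin on a cart in front of the work surface, level with it; the furniture and walls round the work are solid. World frame = base frame: x ahead of the robot, y to its left, z up, the work surface at z = 0. Lengths are in mm, angles in degrees, forces in N, time in s.
With the tool pointing down it reaches from about 350 to 975 mm from the base axis. Payload 4.9 kg.
Tool frame: the origin (TCP) lies between the finger pads; the fingertips stand 11 mm ahead of it and the grasp point (between the pads) lies 8 mm behind it; z points along the fingers, y is the direction in which the jaws open and shut (so a half turn about z gives the same grasp; the last joint's range is limited). The gripper opens to 85 mm and grips with 20 to 120 N. Pads are 22 mm wide; open, the fingers measure 114 mm over their backs; the gripper's body (76 mm by 85 mm) begins 54 mm behind the grasp point. The pads swing forward as they close: fully open they stand 13 mm farther back than shut.
Start: joints at [-83.709, 3.019, 92.412, -0, 84.569, -6.818], TCP at [141.752, -608.694, 242.304] pointing down, gripper open.
Joint ranges: [-172.51, 172.51], [-57.92, 126.97], [3.15, 148.05], [-58.71, 238.71], [5.1, 150.11], [-179.66, 179.66]. Speed limits (degrees/s): [147.25, 147.25, 180, 180, 180, 180].

### API

Orientations are given as [roll, pitch, yaw] about the fixed x, y, z axes, in that order (R = Rz(yaw) Ry(pitch) Rx(roll)).
In Python, from station import r gives the robot as it stands. The module is installed in compiled form; this text tells all that it offers.
- The arm moves only by the tool apply_moves, never from a script. Its argument "series" is a list of rows, each a list of 3 entries, a list of its own where there are three numbers: the closure, from -1 (fully open) to 1 (shut), so that 0 is half open, then the shift along the tool's x, y, z as a fraction of full scale, then the turn, a rotation vector about the tool's x, y, z as a fraction of full scale. In form: [[fingers, [dx, dy, dz], [ax, ay, az]], ...]. A call has exactly 8 rows; each row is the pose to reach, as a shift and turn from the pose measured when the call began, along the tool's axes at that moment; what a row does not reach only later rows make up. Full scale, the value 1, is 0.2 m for a shift and 90 degrees for a turn. A row lasts 1/8 s, in which the tool goes at most 62.5 mm and 10.7 degrees, less where a joint would pass 70% of its speed; a pose out of reach is approached as far as the arm can. A call with a number of a shift or a turn outside -1 to 1 is refused whole. A call with a gripper value outside its range is refused whole. The fingers move at their own pace and stop on an object; "squeeze" is the grip in N (left out, the last holds). Time passes only in rows, so rows that repeat a pose let the fingers close, or fill a call up. It gives the time, the measured TCP pose, the force and the opening at its end, in the units of the state.
- r.get_obs(): the state, without advancing time (a new reading comes with each control period).
- r.get_image(name): name is "side" or "top"; returns a dict with "color" (384x512x3 uint8, red, green, blue), "fx", "fy", "cx", "cy" (pixels), "R" (3x3) and "t" (3): a world point X has camera coordinates R X + t. Camera axes: x right, y down, z forward; pixel columns grow to the right and rows downward; lengths in mm; the calibration is good to about 2 mm. A picture is of the moment at which its call begins. There is no depth.
- r.finish_job(): hands the job in, once; it reports no verdict.
Trained networks look in the newest picture that a camera, given by its name, has taken for a name from the list of things; names that differ only in an ending like _2 or _b are one class to them, and where a whole thing is asked for, a point or a joint stands for the part that bears it (a point fixed in the world has none). Each returns a list of dicts, best first, with "conf" (0 to 1); they miss things now and then, are a little off and sometimes report something else, mostly with a low value. They report only what shows in the picture. A call takes as long as a camera call. They do not tell look-alikes from the thing itself.
- r.look_for(name, camera): "extent" ([left, top, right, bottom] in pixels, round what is visible of it).
- r.silhouettes(name, camera): "mask" (384x512 bool, what is visible of it) and "extent" ([left, top, right, bottom] in pixels, round what is visible of it).
- r.mark_of(name, camera): "uv" ([column, row] in pixels: a listed point, or the origin of a listed thing).
The state is a dict: "t": time; "qpos": joint angles; "joint_vel": joint speeds; "tau": joint torques, N m; "position": TCP position; "orientation": TCP orientation; "wrist_force": force on the tool from outside, world axes, zero at the start; "ft_torque": the same for the moment, N m; "gripper_width": opening from 0.0 (shut) to 1.0 (fully open).
Only numpy, scipy, OpenCV 4.12 (cv2) and the standard library are available. Lean on these libraries where they do the work, as an engineer would, in place of code of your own. Each camera call takes 0.05 s, during which the arm holds its last target.

## Working session

There is one attempt and no reset: what is moved stays moved. The work goes in short steps, Python scripts to look and compute and a tool call to move; the robot and the scene stay as the last step left them, time stands still between calls to the robot, and variables do not carry over. Pictures are saved under pics/ and viewed, and the job is handed in when it is done.

Besides the shell and the picture viewer there is one more tool, called after "Call:" as name(argument=value, ...) on one line, values as JSON. apply_moves: Moves the arm, as the interface text tells. Shift numbers are shares of 0.2 m and turn numbers shares of 90 degrees, none past 1 either way. Its arguments: {"type":"object","properties":{"series":{"type":"array","items":{"type":"array"}},"squeeze":{"type":"number"}},"required":["series"]}

```bash
mkdir -p pics; cat > h.py <<'E'
import numpy as np, cv2
from station import r
def snap(cam,name,scale=1.5,crop=None):
    im=r.get_image(cam); c=im["color"][:,:,::-1].copy()
    if crop: a,b,d,e=crop; c=c[b:e,a:d]
    c=cv2.resize(c,None,fx=scale,fy=scale,interpolation=cv2.INTER_CUBIC)
    cv2.imwrite(f"pics/{name}.png",c); return im
def proj(im,X):
    c=im["R"]@np.array(X,float)+np.array(im["t"]).ravel(); return np.array([im["fx"]*c[0]/c[2]+im["cx"],im["fy"]*c[1]/c[2]+im["cy"]])
def ray(im,uv):
    R=np.array(im["R"]);t=np.array(im["t"]).ravel()
    d=R.T@np.array([(uv[0]-im["cx"])/im["fx"],(uv[1]-im["cy"])/im["fy"],1.]); return -R.T@t,d/np.linalg.norm(d)
def atz(im,uv,z):
    o,d=ray(im,uv); return o+d*(z-o[2])/d[2]
def tri(im1,u1,im2,u2):
    o1,d1=ray(im1,u1);o2,d2=ray(im2,u2)
    A=np.stack([d1,-d2],1);s=np.linalg.lstsq(A,o2-o1,rcond=None)[0]
    p,q=o1+d1*s[0],o2+d2*s[1]; return (p+q)/2,np.linalg.norm(p-q)
E
python3 - <<'E'
from h import *
np.set_printoptions(precision=1,suppress=True)
s=snap("side","s0");t=snap("top","t0")
for n,i in(("side",s),("top",t)):
    print(n,i["fx"],i["fy"],i["cx"],i["cy"]);o,d=ray(i,(256,192));print(o,d)
names="rod rod_collar carrier carrier_hinge tank tank_rim stand_seat stand_tray".split()
for n in names:
  for c in("side","top"):
    print(n,c,[(np.round(x["uv"],1),round(x["conf"],2)) for x in r.mark_of(n,c)])
print(r.get_obs())
E
```

```text
side 388.5995901568343 388.5995901568343 254.57409645580822 192.67823128535514
[ 33.3 626.4 735.7] [ 0.5 -0.6 -0.6]
top 358.06572490796816 358.06572490796816 260.54582933811383 193.5284383103451
[ 458.9   80.6 1089.9] [ 0.1  0.  -1. ]
rod side [(array([163.9, 268.7]), 0.83), (array([213.6, 203. ]), 0.74)]
rod top [(array([164.3, 187.9]), 0.6), (array([208.6, 197.2]), 0.46)]
rod_collar side [(array([163.1, 278. ]), 0.76), (array([214.9, 216.7]), 0.62)]
rod_collar top [(array([211.8, 193.6]), 0.57), (array([169.6, 189.2]), 0.42)]
carrier side [(array([266.9, 319. ]), 0.65), (array([272.9, 197.2]), 0.34)]
carrier top [(array([277.1, 202. ]), 0.95)]
carrier_hinge side []
carrier_hinge top [(array([279.9, 202.4]), 0.58)]
tank side [(array([271.6, 238.9]), 0.94), (array([269.7, 200.8]), 0.22)]
tank top [(array([277.1, 205.5]), 0.8)]
tank_rim side [(array([270.5, 202.2]), 0.95)]
tank_rim top [(array([277. , 199.4]), 0.95)]
stand_seat side [(array([215.1, 217.2]), 0.9), (array([274.4, 199.4]), 0.74), (array([222.4, 279.4]), 0.6)]
stand_seat top [(array([207.6, 198. ]), 0.82)]
stand_tray side [(array([220.8, 278.4]), 0.56)]
stand_tray top [(array([221.2, 202.8]), 0.86)]
{'t': 0.9, 'qpos': array([-83.7,   3. ,  92.4,  -0. ,  84.6,  -6.8]), 'joint_vel': array([-0. , -0. , -0. , -0. , -0.1, -0.1]), 'tau': array([ -0. , -39.4, -37. ,  -0. ,   0. ,   0. ]), 'position': array([ 141.7, -608.7,  242.3]), 'orientation': array([180. ,   0. ,  13.1]), 'wrist_force': array([-0.4,  0.5, -0.5]), 'ft_torque': array([-0.1, -0. ,  0. ]), 'gripper_width': 0.9984994034097744}
```

View pics/s0.png

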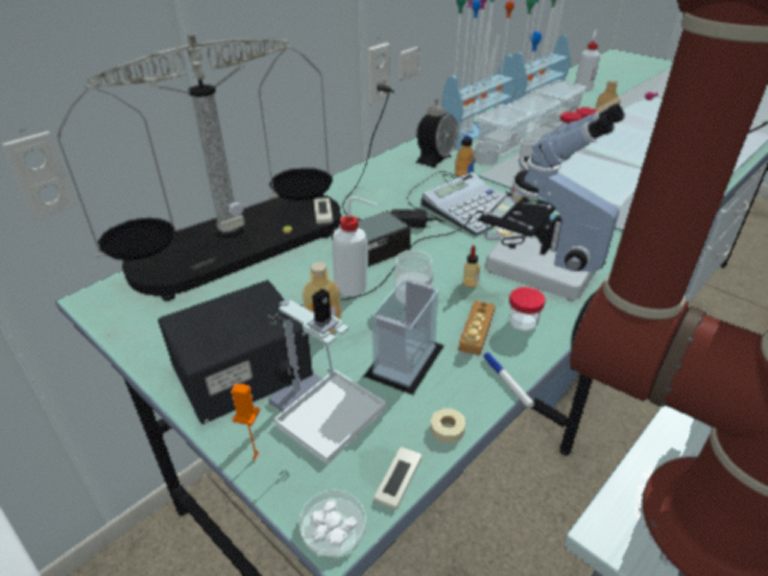

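View pics/t0.png

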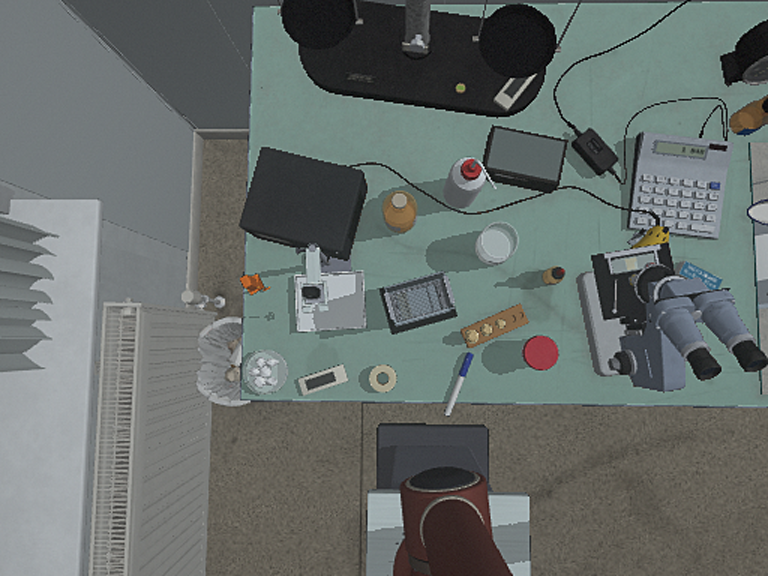

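```bash
python3 - <<'E'
from h import *
np.set_printoptions(precision=1,suppress=True)
s=snap("side","s1",6,(175,170,305,270));t=snap("top","t1",6,(185,155,315,240))
i=s
def m(n,c,k=0): return r.mark_of(n,c)[k]["uv"]
print("rod",tri(s,(213.6,203),t,(208.6,197.2)))
print("seat@195",atz(s,(215.1,217.2),195),atz(t,(207.6,198),195),tri(s,(215.1,217.2),t,(207.6,198)))
print("tray",atz(s,(221.5,278.8),5),atz(t,(221.2,202.8),5))
print("rim",atz(s,(270.5,202.2),134),atz(t,(277,199.4),134))
print("hinge",atz(t,(279.9,202.4),50), "carrier",atz(t,(277.1,202),14))
E
```

```text
rod (array([522.7, 236. , 232. ]), np.float64(6.9126280880032))
seat@195 [523.9 238.9 195. ] [520.8 242.6 195. ] (array([520.4, 241.8, 198.9]), np.float64(0.26173677128016))
tray [517.6 242.    5. ] [519.7 235.    5. ]
rim [521.3  64.7 134. ] [523.   67.1 134. ]
hinge [519.9  57.5  50. ] carrier [523.2  65.1  14. ]
```

View pics/s1.png

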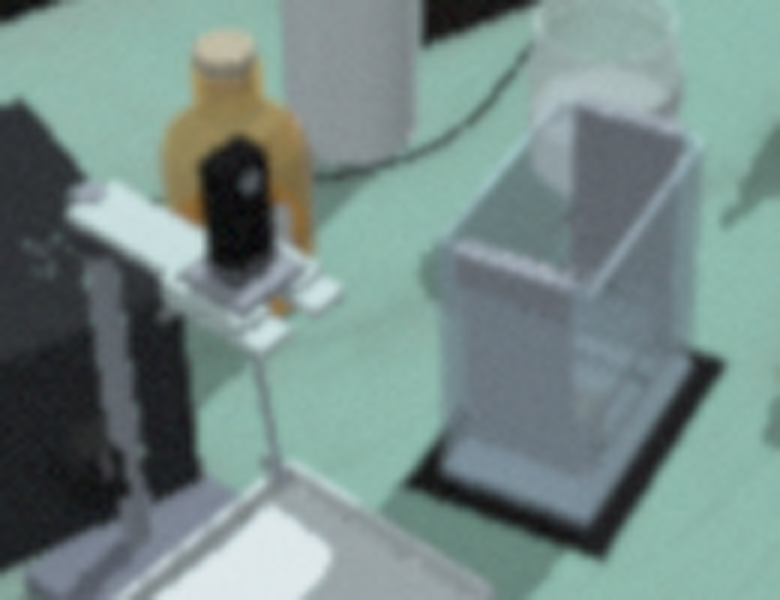

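View pics/t1.png

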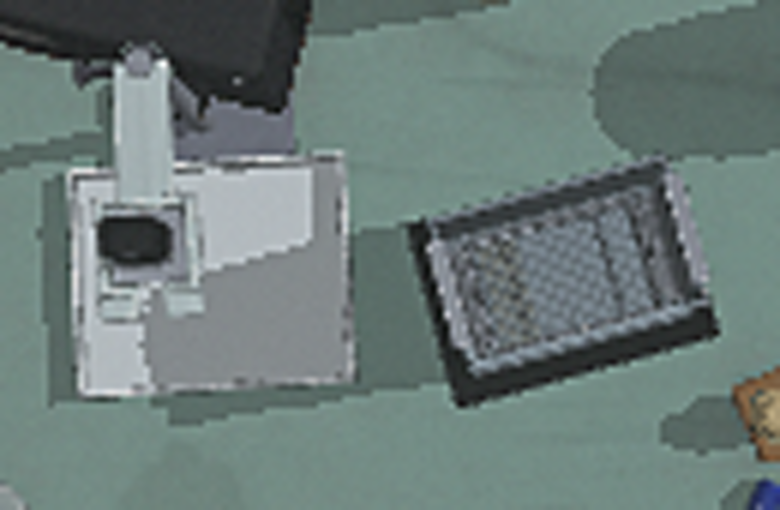

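```bash
python3 - <<'E'
from h import *
np.set_printoptions(precision=1,suppress=True)
s=snap("side","s2",10,(240,185,300,240));t=snap("top","t2",12,(250,175,310,225))
snap("side","s3",10,(195,185,250,240));snap("top","t3",12,(192,170,252,220))
E
```

```text
(no output)
```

View pics/s2.png

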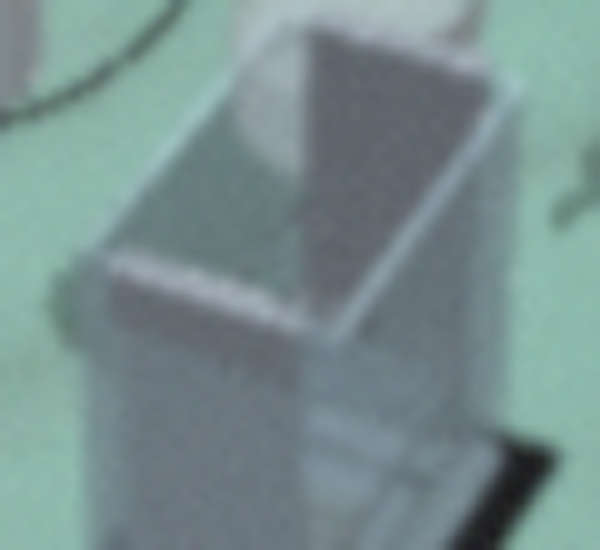

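View pics/t2.png

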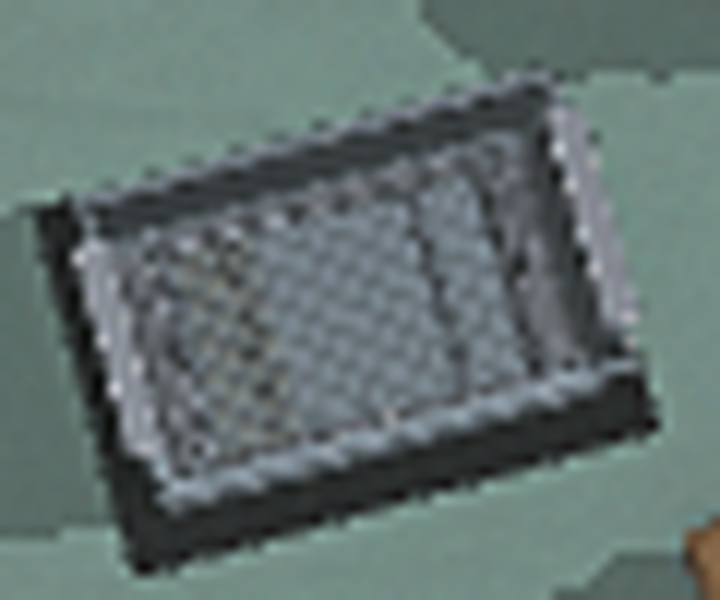

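View pics/s3.png

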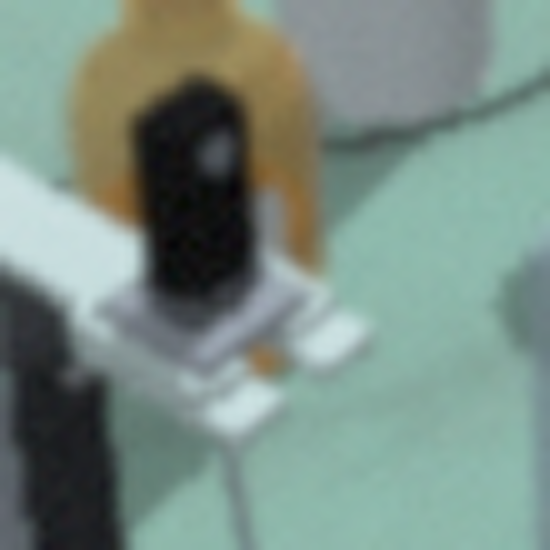

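View pics/t3.png

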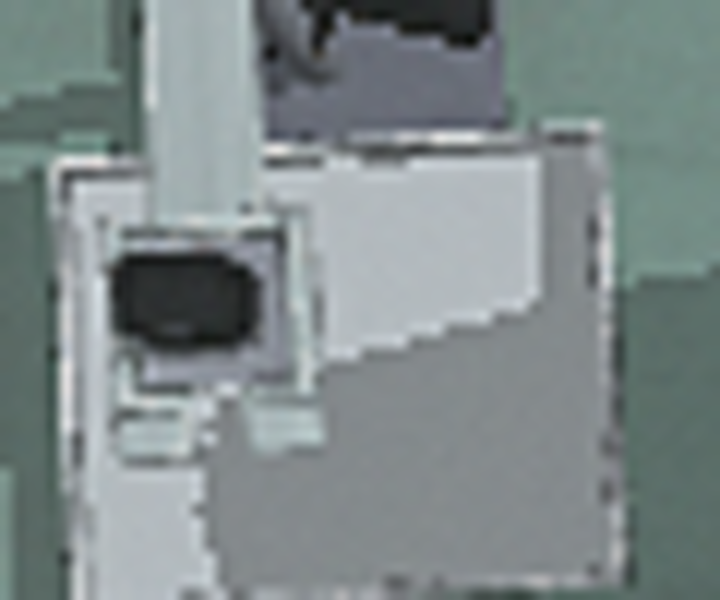

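```bash
cat > fit.py <<'E'
from h import *
np.set_printoptions(precision=1,suppress=True)
s=r.get_image("side");t=r.get_image("top")
def P(c,o,k): return np.array(c)/k+np.array(o)
# rim outer corners local order: (+x,+y),(+x,-y),(-x,-y),(-x,+y)
top=[P(c,(250,175),12) for c in((80,200),(548,78),(634,350),(165,503))]
side=[P(c,(240,185),10) for c in((290,20),(515,85),(330,335),(90,255))]
for n,im,cs in(("top",t,top),("side",s,side)):
    print(n,[atz(im,c,134)[:2] for c in cs])
E
python3 - <<'E'
from fit import *
from scipy.optimize import least_squares
L=np.array([[35.5,56],[35.5,-56],[-35.5,-56],[-35.5,56]])
def pts(p): 
    c,s_=np.cos(p[2]),np.sin(p[2]);return np.c_[L@np.array([[c,s_],[-s_,c]])+p[:2],np.full(4,134)]
A=np.array([atz(s,c,134) for c in side]);print([np.linalg.norm(A[i]-A[i-1]) for i in range(4)])
A=np.array([atz(t,c,134) for c in top]);print([np.linalg.norm(A[i]-A[i-1]) for i in range(4)])
def f(p): 
    return np.concatenate([proj(t,X)-u for X,u in zip(pts(p),top)])
r1=least_squares(f,[523,67,.27]);print(r1.x[:2],np.degrees(r1.x[2]),r1.fun)
from itertools import permutations
best=None
for k in range(4):
  def g(p): 
    return np.concatenate([proj(s,X)-u for X,u in zip(pts(p),side[k:]+side[:k])])
  q=least_squares(g,r1.x)
  if best is None or q.cost<best[0]: best=(q.cost,q.x,k,q.fun)
print(best, np.degrees(best[1][2]))
x0,y0,th=r1.x
R2=np.array([[np.cos(th),-np.sin(th)],[np.sin(th),np.cos(th)]])
for sg in(1,-1):
  for yy in(37.5,-37.5):
    X=np.r_[R2@[sg*21.9,yy]+[x0,y0],83.5]
    print(sg,yy,X,(proj(t,X)-[250,175])*12,(proj(s,X)-[240,185])*10)
for xx in(30,-30):
  for yy in(42,-42):
    X=np.r_[R2@[xx,yy]+[x0,y0],48]
    print("car",xx,yy,(proj(t,X)-[250,175])*12)
E
```

```text
top [array([543.2, 121.8]), array([571.5,  17.5]), array([510.9,  -1.7]), array([475.9, 102.1])]
side [array([565.8,  20.7]), array([505.8,   2.4]), array([476.8, 105.9]), array([538. , 123.4])]
[np.float64(106.4286309775003), np.float64(62.73338357825056), np.float64(107.47501835668804), np.float64(63.66168680124709)]
[np.float64(70.21490995046912), np.float64(108.01131329414447), np.float64(63.594148879456334), np.float64(109.51913213076654)]
[525.4  59.9] 16.928663938809873 [-0.8  0.1  0.3 -1.5  0.9  1.2 -0.4  0.3]
(np.float64(5.199164588352956), array([522.1,  62.5,   0.3]), 3, array([-1.7, -0.1, -0.9, -1.3,  1.7, -0.1,  1. ,  1. ])) 15.598333591554471
1 37.5 [535.4 102.2  83.5] [172.  252.8] [159.9 373.6]
1 -37.5 [557.3  30.4  83.5] [478.4 162.8] [286.7 202.6]
-1 37.5 [493.5  89.4  83.5] [224.6 431.8] [319.  426.1]
-1 -37.5 [515.4  17.7  83.5] [532.2 341.6] [439.4 249.7]
car 30 42 [147.9 237.3]
car 30 -42 [479.2 140. ]
car -30 42 [217.4 474.3]
car -30 -42 [550.5 376.5]
```

```bash
python3 - <<'E'
from h import *
def avg(c,n=8): return np.mean([r.get_image(c)["color"].astype(float) for _ in range(n)],0)
T=avg("top");S=avg("side");np.savez("avg0.npz",T=T,S=S)
def out(A,crop,k,n):
    a,b,d,e=crop;c=A[b:e,a:d,::-1]
    lo,hi=np.percentile(c,1),np.percentile(c,99);c=np.clip((c-lo)/(hi-lo)*255,0,255).astype(np.uint8)
    cv2.imwrite(f"pics/{n}.png",cv2.resize(c,None,fx=k,fy=k,interpolation=cv2.INTER_LANCZOS4))
out(T,(252,178,306,220),14,"ta");out(S,(245,183,297,238),10.5 and 10,"sa")
print(r.get_obs()["t"])
E
```

```text
2.1
```

View pics/ta.png

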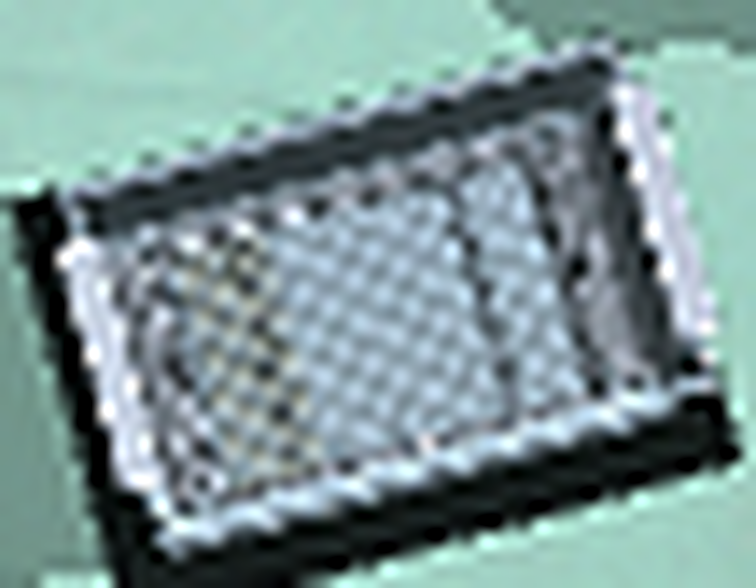

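View pics/sa.png

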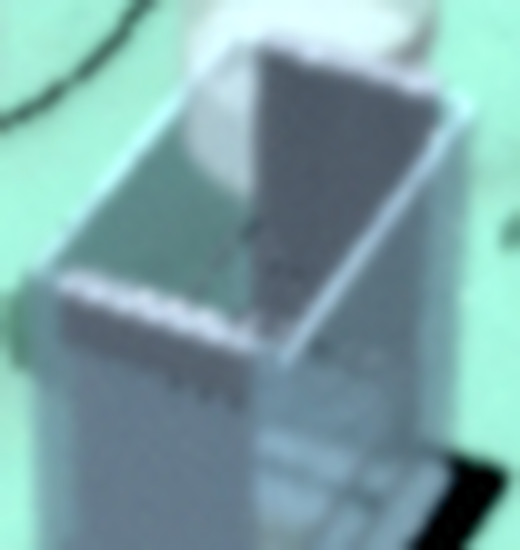

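```bash
python3 - <<'E'
from fit import *
o3=(192,170);o1=(185,155)
q=lambda c,z:atz(t,P(c,o3,12),z)
print("prong end mid",(q((120,460),195)+q((325,447),195))/2, q((325,447),195)-q((120,460),195))
for z in(16,):
  C=[atz(t,P(c,o1,6),z) for c in((72,172),(343,155),(353,380),(85,395))]
  print([np.round(x,1) for x in C],"ctr",np.mean(C,0))
  e=C[0]-C[1]; print("yaw y-edge",np.degrees(np.arctan2(-e[0],e[1])),np.linalg.norm(e));e=C[3]-C[2];print(np.degrees(np.arctan2(-e[0],e[1])),np.linalg.norm(e))
  e=C[0]-C[3]; print(np.degrees(np.arctan2(e[1],e[0])),np.linalg.norm(e));e=C[1]-C[2];print(np.degrees(np.arctan2(e[1],e[0])),np.linalg.norm(e))
print("handle top",q((187,300),253))
# side: handle top center, hook
o=(195,185);q2=lambda c,z:atz(s,P(c,o,10),z)
print("side handle top",q2((192,95),253),"collar left/right/front corners",q2((98,312),198),q2((318,290),198),q2((192,362),198))
print("side prong",q2((232,430),195),q2((368,332),195))
for th in (0,):
 for b in(-11.5,0,11.5):
  print(b,proj(s,(522+b,239,102)),proj(s,(522,239,187)),proj(t,(522+b,239,102)))
# microscope
print(atz(t,(470,240),300),atz(t,(505,240),300))
E
python3 - <<'E'
from h import *
A=np.load("avg0.npz")["S"]
a,b,d,e=205,215,240,265
cv2.imwrite("pics/hk.png",cv2.resize(A[b:e,a:d,::-1].astype(np.uint8),None,fx=12,fy=12,interpolation=cv2.INTER_CUBIC))
E
```

```text
top [array([543.2, 121.8]), array([571.5,  17.5]), array([510.9,  -1.7]), array([475.9, 102.1])]
side [array([565.8,  20.7]), array([505.8,   2.4]), array([476.8, 105.9]), array([538. , 123.4])]
prong end mid [496.2 234.6 195. ] [  3.1 -43.1   0. ]
[array([576.5, 308.4,  16. ]), array([586.2, 171.2,  16. ]), array([473.1, 164.4,  16. ]), array([464.1, 298.9,  16. ])] ctr [525.  235.7  16. ]
yaw y-edge 4.040657445013068 137.57368570729008
3.812430460531092 134.8027107632488
4.8300736533011275 112.7799804203414
3.4246611033594934 113.31278461775031
handle top [523.9 232.3 253. ]
side handle top [524.8 235.1 253. ] collar left/right/front corners [539.4 253.8 198. ] [510.7 217.3 198. ] [513.1 250.8 198. ]
side prong [494.2 257.  195. ] [495.8 217.1 195. ]
-11.5 [222.  251.2] [215.9 220.5] [214.8 204.1]
0 [218.5 248.7] [215.9 220.5] [214.9 199.9]
11.5 [215.1 246.2] [215.9 220.5] [215.  195.8]
[ 428.1 -346.1  300. ] [ 429.  -419.9  300. ]
```

View pics/hk.png

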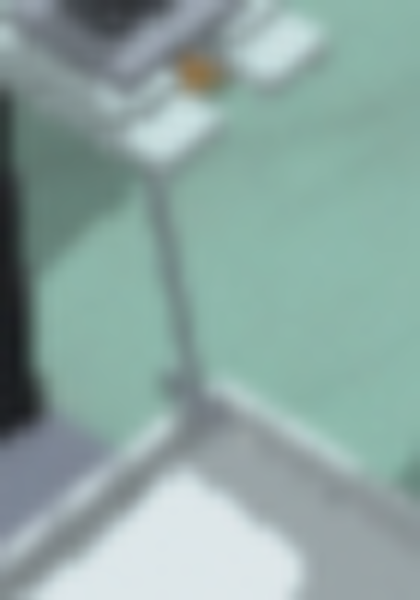

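```bash
cat > mv.py <<'E'
from h import *
from scipy.spatial.transform import Rotation as Ro
def rel(tgts):
    """tgts: list of (x,y,z,yaw) world TCP, tool down"""
    o=r.get_obs();p=np.array(o["position"]);R0=Ro.from_euler("xyz",o["orientation"],degrees=True)
    for T in tgts:
        d=R0.inv().apply(np.array(T[:3])-p)/200
        w=(R0.inv()*Ro.from_euler("xyz",[180,0,T[3]],degrees=True)).as_rotvec(degrees=True)/90
        print(np.round(d,4).tolist(),np.round(w,4).tolist(),"OUT" if max(abs(d).max(),abs(w).max())>1 else "")
def st():
    o=r.get_obs();print("t",o["t"],"p",np.round(o["position"],1),"o",np.round(o["orientation"],2),"f",np.round(o["wrist_force"],2),"tq",np.round(o["ft_torque"],2),"g",round(o["gripper_width"],3))
E
python3 -c "
from mv import *
rel([(150,-560,380,13),(190,-450,430,20),(200,-430,430,60)])"
```

```text
[0.0954, -0.2277, -0.6885] [-0.0, 0.0, 0.0012] 
[0.415, -0.718, -0.9385] [-0.0, 0.0, -0.0766] 
[0.4864, -0.8041, -0.9385] [-0.0, 0.0, -0.521]
```

Call:
apply_moves(series=[[-1, [0.05, -0.1, -0.35], [0, 0, 0]], [-1, [0.1, -0.23, -0.69], [0, 0, -0.05]], [-1, [0.2, -0.45, -0.9], [0, 0, -0.15]], [-1, [0.415, -0.72, -0.94], [0, 0, -0.25]], [-1, [0.49, -0.8, -0.94], [0, 0, -0.35]], [-1, [0.55, -0.9, -0.94], [0, 0, -0.45]], [-1, [0.6, -1, -0.94], [0, 0, -0.52]], [-1, [0.6, -1, -0.94], [0, 0, -0.52]]])

```text
t: 3.2
position: [213.6, -385.9, 431.1]
orientation: [179.9, 0.1, 59.9]
wrist_force: [-1.3, -0.9, 0.8]
gripper_width: 0.999
```

```bash
python3 -c "
from mv import *
st()
rel([(290,-250,430,93),(310,-220,430,94),(380,-220,430,94)])"
```

```text
t 3.2 p [ 213.6 -385.9  431.1] o [1.7991e+02 8.0000e-02 5.9940e+01] f [-1.27 -0.89  0.76] tq [-0.01 -0.05  0.02] g 0.999
[0.7797, -0.0099, 0.0042] [0.0007, 0.0011, -0.3674] 
[0.9596, 0.0016, 0.004] [0.0007, 0.0011, -0.3785] 
[1.1349, 0.3045, 0.0042] [0.0007, 0.0011, -0.3785] OUT
```

Call:
apply_moves(series=[[-1, [0.25, 0, 0], [0, 0, -0.1]], [-1, [0.5, 0, 0], [0, 0, -0.2]], [-1, [0.75, 0.02, 0], [0, 0, -0.3]], [-1, [1, 0.05, 0], [0, 0, -0.38]], [-1, [1, 0.2, 0], [0, 0, -0.38]], [-1, [1, 0.35, 0], [0, 0, -0.38]], [-1, [1, 0.5, 0], [0, 0, -0.38]], [-1, [1, 0.5, 0], [0, 0, -0.38]]])

```text
t: 4.2
position: [401.2, -264.2, 429.4]
orientation: [-179.9, -0.0, 94.0]
wrist_force: [-0.4, 0.4, -0.2]
gripper_width: 1.001
```

```bash
python3 -c "
from mv import *
st()
rel([(500,-20,430,94),(525,0,400,94)])"
```

```text
t 4.2 p [ 401.2 -264.2  429.4] o [-179.9    -0.     94.04] f [-0.38  0.37 -0.22] tq [ 0.03  0.02 -0.04] g 1.001
[1.1831, 0.5787, -0.0038] [-0.0011, -0.0, 0.0005] OUT
[1.274, 0.7107, 0.146] [-0.0011, -0.0, 0.0005] OUT
```

Call:
apply_moves(series=[[-1, [0.25, 0.15, 0], [0, 0, 0]], [-1, [0.5, 0.3, 0], [0, 0, 0]], [-1, [0.75, 0.45, 0], [0, 0, 0]], [-1, [1, 0.6, 0], [0, 0, 0]], [-1, [1, 0.6, 0], [0, 0, 0]], [-1, [1, 0.6, 0], [0, 0, 0]], [-1, [1, 0.6, 0], [0, 0, 0]], [-1, [1, 0.6, 0], [0, 0, 0]]])

```text
t: 5.2
position: [506.5, -57.4, 429.4]
orientation: [-179.9, 0.0, 93.9]
wrist_force: [-1.3, -0.3, -0.2]
gripper_width: 1.0
```

Call:
apply_moves(series=[[-1, [0.25, 0, 0], [0, 0, 0]], [-1, [0.5, 0, 0], [0, 0, 0]], [-1, [0.75, 0, 0], [0, 0, 0]], [-1, [1, 0, 0.2], [0, 0, 0]], [-1, [1, 0, 0.2], [0, 0, 0]], [-1, [1, 0, 0.2], [0, 0, 0]], [-1, [1, 0, 0.2], [0, 0, 0]], [-1, [1, 0, 0.2], [0, 0, 0]]])

```text
t: 6.2
position: [493.3, 141.1, 390.5]
orientation: [180.0, 0.0, 93.8]
wrist_force: [0.7, -0.4, -0.5]
gripper_width: 1.001
```

```bash
python3 -c "
from mv import *
st()
rel([(525,236,330,94),(525,236,227,94)])"
```

```text
t 6.2 p [493.3 141.1 390.5] o [1.7998e+02 1.0000e-02 9.3790e+01] f [ 0.74 -0.37 -0.51] tq [ 0.04  0.04 -0.01] g 1.001
[0.4631, 0.1892, 0.3027] [0.0002, 0.0001, -0.0023] 
[0.4632, 0.189, 0.8177] [0.0002, 0.0001, -0.0023]
```

Call:
apply_moves(series=[[-1, [0.2, 0.1, 0.1], [0, 0, 0]], [-1, [0.46, 0.19, 0.2], [0, 0, 0]], [-1, [0.46, 0.19, 0.35], [0, 0, 0]], [-1, [0.46, 0.19, 0.5], [0, 0, 0]], [-1, [0.46, 0.19, 0.65], [0, 0, 0]], [-1, [0.46, 0.19, 0.75], [0, 0, 0]], [-1, [0.46, 0.19, 0.81], [0, 0, 0]], [-1, [0.46, 0.19, 0.815], [0, 0, 0]]])

```text
t: 7.2
position: [525.3, 235.1, 227.2]
orientation: [-180.0, 0.0, 93.8]
wrist_force: [-0.1, 0.2, 0.3]
gripper_width: 0.991
```

```bash
python3 -c "
from mv import *
st()
s=snap('side','s4',8,(180,160,270,235));t=snap('top','t4',8,(170,160,260,230))"
```

```text
t 7.2 p [525.3 235.1 227.2] o [-1.7999e+02  2.0000e-02  9.3770e+01] f [-0.15  0.2   0.32] tq [ 0.04  0.03 -0.  ] g 0.991
```

View pics/s4.png

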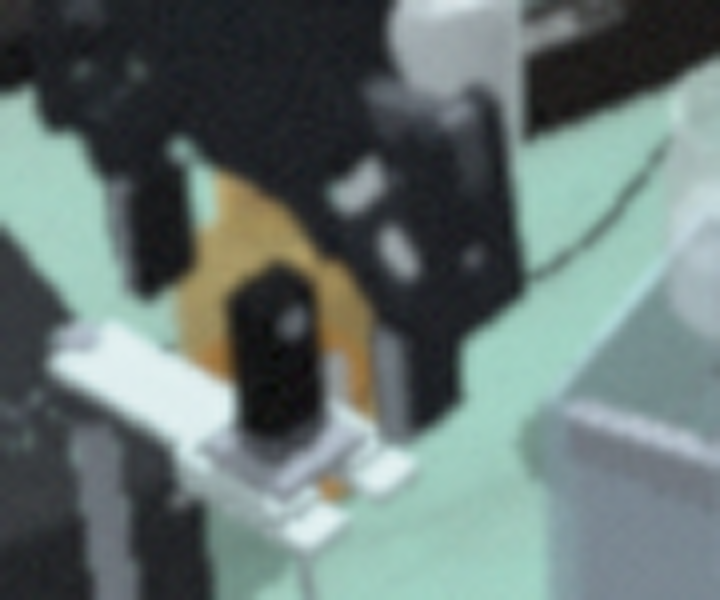

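Call:
apply_moves(series=[[1, [0, 0, 0], [0, 0, 0]], [1, [0, 0, 0], [0, 0, 0]], [1, [0, 0, 0], [0, 0, 0]], [1, [0, 0, 0], [0, 0, 0]], [1, [0, 0, 0], [0, 0, 0]], [1, [0, 0, 0], [0, 0, 0]], [1, [0, 0, 0], [0, 0, 0]], [1, [0, 0, 0], [0, 0, 0]]], squeeze=60)

```text
t: 8.3
position: [525.9, 235.5, 228.8]
orientation: [179.9, -0.0, 93.8]
wrist_force: [-0.1, -0.1, 0.9]
gripper_width: 0.179
```

```bash
python3 -c "
from mv import *
st()"
```

```text
t 8.3 p [525.9 235.5 228.8] o [ 1.7987e+02 -2.0000e-02  9.3780e+01] f [-0.13 -0.1   0.85] tq [-0.01  0.1   0.04] g 0.179
```

Call:
apply_moves(series=[[1, [0, 0, -0.02], [0, 0, 0]], [1, [0, 0, -0.04], [0, 0, 0]], [1, [0, 0, -0.04], [0, 0, 0]], [1, [0, -0.1, -0.04], [0, 0, 0]], [1, [0, -0.2, -0.04], [0, 0, 0]], [1, [0, -0.3, -0.04], [0, 0, 0]], [1, [0, -0.35, -0.1], [0, 0, 0]], [1, [0, -0.35, -0.3], [0, 0, 0]]])

```text
t: 9.3
position: [454.2, 230.4, 287.1]
orientation: [-179.9, 0.1, 93.8]
wrist_force: [0.1, 0.5, -0.9]
gripper_width: 0.18
```

```bash
python3 -c "
from mv import *
st()
s=snap('side','s5',5,(170,130,310,245));t=snap('top','t5',5,(170,150,310,250))"
```

```text
t 9.3 p [454.2 230.4 287.1] o [-1.7986e+02  6.0000e-02  9.3800e+01] f [ 0.12  0.5  -0.9 ] tq [0.02 0.03 0.03] g 0.18
```

View pics/s5.png

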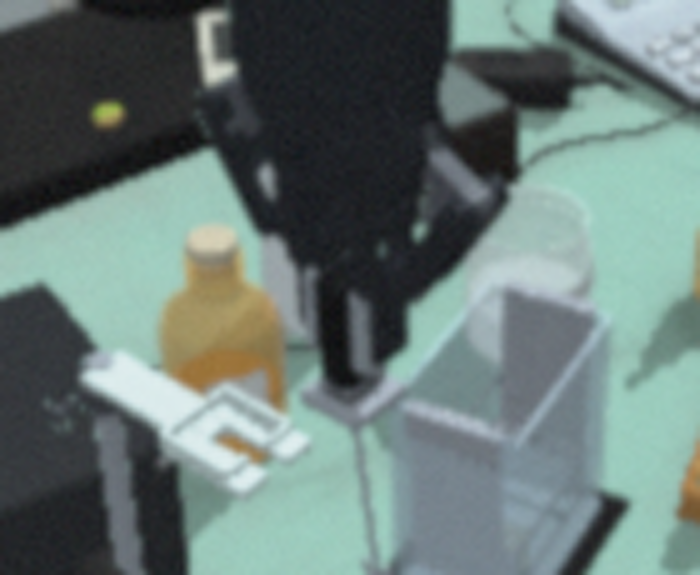

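```bash
python3 -c "
from mv import *
rel([(525,62,290,106),])"
```

```text
[-0.8685, 0.277, 0.0266] [0.0081, -0.001, -0.1356]
```

```bash
python3 -c "
from mv import *
st();rel([(525,62,290,106),]);st();print(r.get_obs()['orientation'],r.get_obs()['joint_vel'])"
```

```text
t 9.4 p [458.2 231.6 295.1] o [ 1.7929e+02 -1.6000e-01  9.3790e+01] f [1.01 0.43 0.2 ] tq [-0.05  0.    0.04] g 0.178
[-0.8685, 0.277, 0.0266] [0.0081, -0.001, -0.1356] 
t 9.4 p [458.2 231.6 295.1] o [ 1.7929e+02 -1.6000e-01  9.3790e+01] f [1.01 0.43 0.2 ] tq [-0.05  0.    0.04] g 0.178
[ 1.79286656e+02 -1.63193173e-01  9.37927408e+01] [-0.07761069  1.47019319  2.93445081 -0.05315126 -1.97960425 -0.00728082]
```

Call:
apply_moves(series=[[1, [-0.15, 0.05, 0.02], [0.008, 0, -0.02]], [1, [-0.35, 0.1, 0.025], [0.008, 0, -0.05]], [1, [-0.55, 0.18, 0.025], [0.008, 0, -0.08]], [1, [-0.75, 0.25, 0.025], [0.008, 0, -0.12]], [1, [-0.868, 0.277, 0.025], [0.008, 0, -0.136]], [1, [-0.868, 0.277, 0.025], [0.008, 0, -0.136]], [1, [-0.868, 0.277, 0.025], [0.008, 0, -0.136]], [1, [-0.868, 0.277, 0.025], [0.008, 0, -0.136]]])

```text
t: 10.4
position: [524.8, 63.0, 290.4]
orientation: [180.0, -0.1, 106.1]
wrist_force: [-0.1, -0.3, -1.3]
gripper_width: 0.18
```

```bash
python3 -c "
from mv import *
st()
s=snap('side','s6',7,(220,120,320,205));t=snap('top','t6',7,(230,165,330,245));st()
for b in (-11.5,0,11.5):
  th=np.radians(16);X=[525+b*np.cos(th),62+b*np.sin(th),163]
  print(b,(proj(s,X)-[220,120])*7,(proj(t,X)-[230,165])*7)"
```

```text
t 10.4 p [524.8  63.  290.4] o [ 1.7997e+02 -1.0000e-01  1.0610e+02] f [-0.14 -0.3  -1.31] tq [-0.    0.    0.02] g 0.18
t 10.5 p [524.8  62.9 290.4] o [ 1.7997e+02 -9.0000e-02  1.0610e+02] f [ 0.22 -0.44 -1.41] tq [-0.03 -0.02 -0.07] g 0.175
-11.5 [382.1726991  511.31692694] [352.45992069 260.07455517]
0 [352.09794944 502.12695234] [344.08966014 230.18668884]
11.5 [322.29514287 493.02007569] [335.73771693 200.36422862]
```

View pics/s6.png

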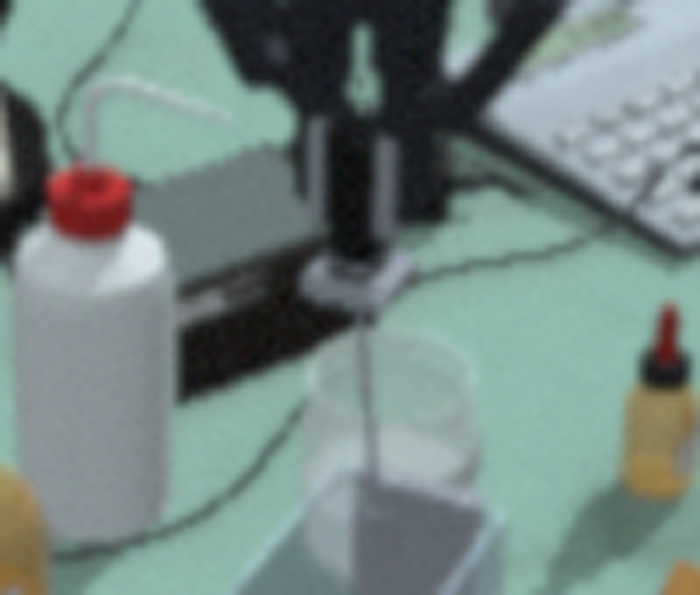

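View pics/t6.png

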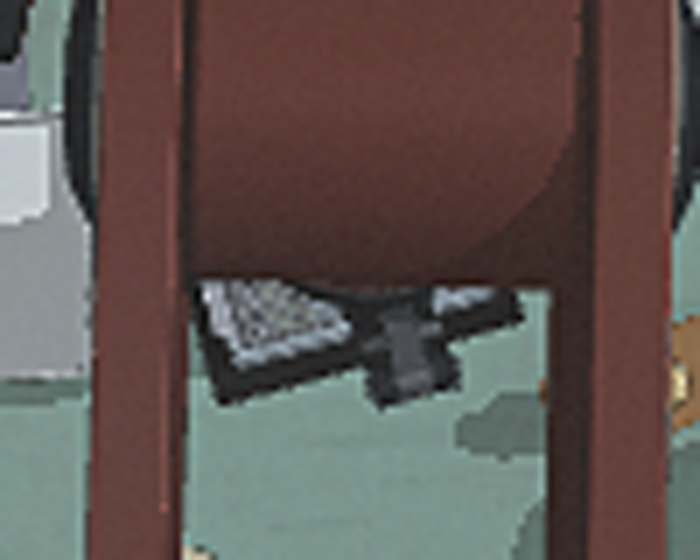

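```bash
python3 -c "
from mv import *
ims=[r.get_image('side') for _ in range(4)];s=ims[0];A=np.mean([i['color'].astype(float) for i in ims],0)
a,b,d,e=255,155,295,210
cv2.imwrite('pics/hk2.png',cv2.resize(A[b:e,a:d,::-1].astype(np.uint8),None,fx=14,fy=14,interpolation=cv2.INTER_CUBIC)[:, :])
th=np.radians(16.1)
for n,b,z in (('handle top',0,315),('collar',0,256.6),('bend',0,248.6),('h-11',-11.5,163.6),('h-8',-8,163.6),('h0',0,163.6),('h+11',11.5,163.6)):
  X=[524.8+b*np.cos(th),62.9+b*np.sin(th),z];print(n,proj(s,X),(proj(s,X)-[255,155])*14)
"
```

```text
handle top [271.20183888 136.6697052 ] [ 226.82574428 -256.62412725]
collar [270.75676389 159.27269061] [220.5946944   59.81766858]
bend [270.69857146 162.22797341] [219.78000049 101.19162768]
h-11 [274.42119754 193.04496306] [271.89676559 532.62948287]
h-8 [273.10724802 192.64509259] [253.50147227 527.03129632]
h0 [270.1175443  191.73524468] [211.6456202  514.29342558]
h+11 [265.85271901 190.4373427 ] [151.93806614 496.12279786]
```

View pics/hk2.png

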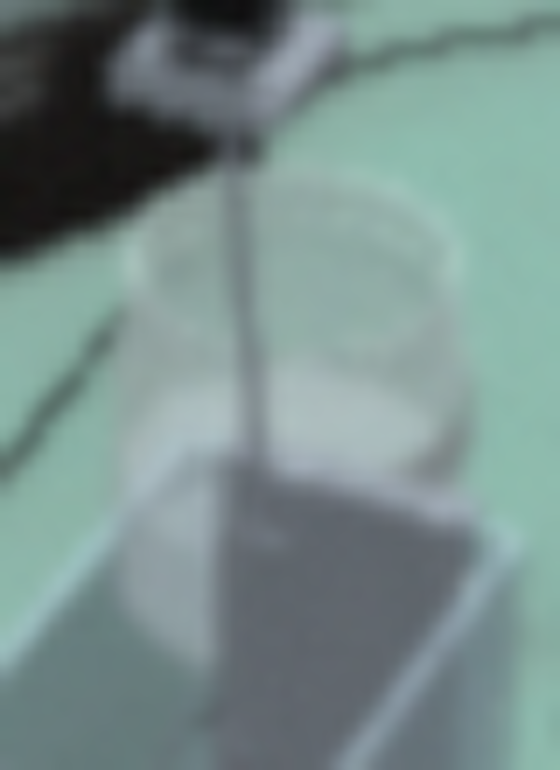

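```bash
python3 -c "
from mv import *
s=r.get_image('side')
for c in ((255,530),(258,540),(260,548)):
  print(atz(s,np.array(c)/14+[255,155],163.6))
th=np.radians(16.1);print([524.8-6.4*np.cos(th),62.9-6.4*np.sin(th)]);
print(proj(s,[535,63,163])-proj(s,[525,63,163]),proj(s,[525,73,163])-proj(s,[525,63,163]),proj(s,[525,63,173])-proj(s,[525,63,163]))
# bend
for c in ((234,125),(235,135)): print(atz(s,np.array(c)/14+[255,155],248.6))
st()"
```

```text
[516.36973979  61.13476124 163.6       ]
[514.12869435  62.89647843 163.6       ]
[512.39373543  64.34651938 163.6       ]
[np.float64(518.6510134133913), np.float64(61.12518621886478)]
[-3.06263447 -1.70088922] [-2.77033773  1.84956804] [ 0.06437609 -3.29894311]
[518.41037296  66.60114116 248.6       ]
[516.34076115  68.68890966 248.6       ]
t 10.75 p [524.9  62.3 290.4] o [ 1.7998e+02 -8.0000e-02  1.0605e+02] f [-0.49 -0.18 -0.55] tq [-0.    0.05 -0.03] g 0.178
```

```bash
cat >> mv.py <<'E'
TC=np.array([525.3,61.6]);TY=16.2;HB=-7.0
def tk(hx,hz,y=0):
    th=np.radians(TY);x=hx-HB
    return (TC[0]+x*np.cos(th)-y*np.sin(th),TC[1]+x*np.sin(th)+y*np.cos(th),hz+126.8,90+TY)
def fav(n=8):
    F=[];
    for _ in range(n):
        o=r.get_obs();F.append(np.r_[o["wrist_force"],o["ft_torque"]]); r.get_image("side")
    th=np.radians(TY);F=np.array(F);m=F.mean(0);sd=F.std(0)/np.sqrt(n)
    print("F world",np.round(m,2),"se",np.round(sd,2),"tankx",round(m[0]*np.cos(th)+m[1]*np.sin(th),2),"tanky",round(-m[0]*np.sin(th)+m[1]*np.cos(th),2))
def tkpos():
    o=r.get_obs();th=np.radians(TY);d=np.array(o["position"][:2])-TC
    print("tank: hook x",round(d[0]*np.cos(th)+d[1]*np.sin(th)+HB,1),"y",round(-d[0]*np.sin(th)+d[1]*np.cos(th),1),"hook z",round(o["position"][2]-126.8,1))
E
python3 -c "
from mv import *
st();tkpos();rel([tk(9,163),tk(9,68)]);fav(6)"
```

```text
t 10.75 p [524.9  62.3 290.4] o [ 1.7998e+02 -8.0000e-02  1.0605e+02] f [-0.49 -0.18 -0.55] tq [-0.    0.05 -0.03] g 0.178
tank: hook x -7.2 y 0.8 hook z 163.6
[-0.0038, 0.0808, 0.0028] [0.0002, -0.0009, -0.0016] 
[-0.0046, 0.0806, 0.4778] [0.0002, -0.0009, -0.0016] 
F world [-0.43 -0.16 -0.71  0.01  0.   -0.  ] se [0.15 0.1  0.17 0.   0.02 0.01] tankx -0.45 tanky -0.03
```

Call:
apply_moves(series=[[1, [-0.003, 0.04, 0], [0, 0, 0]], [1, [-0.004, 0.08, 0.03], [0, 0, 0]], [1, [-0.004, 0.081, 0.12], [0, 0, 0]], [1, [-0.004, 0.081, 0.22], [0, 0, 0]], [1, [-0.004, 0.081, 0.32], [0, 0, 0]], [1, [-0.004, 0.081, 0.42], [0, 0, 0]], [1, [-0.004, 0.081, 0.478], [0, 0, 0]], [1, [-0.004, 0.081, 0.478], [0, 0, 0]]])

```text
t: 12.05
position: [540.1, 65.9, 193.3]
orientation: [-179.9, -0.1, 106.0]
wrist_force: [0.5, -0.5, -1.1]
gripper_width: 0.18
```

```bash
python3 -c "
from mv import *
fav(5);st();tkpos()
ims=[r.get_image('side') for _ in range(3)];A=np.mean([i['color'].astype(float) for i in ims],0)
a,b,d,e=240,160,305,240
np.save('A1.npy',A);cv2.imwrite('pics/hk3.png',cv2.resize(np.clip(A[b:e,a:d,::-1]*1.4-30,0,255).astype(np.uint8),None,fx=7.4,fy=7.4,interpolation=cv2.INTER_CUBIC))
tkpos();rel([tk(14,68),tk(17.9,68)])"
```

```text
F world [ 0.54 -0.29 -0.99 -0.02 -0.03 -0.01] se [0.08 0.22 0.09 0.01 0.01 0.02] tankx 0.43 tanky -0.43
t 12.3 p [541.4  65.9 195.9] o [ 1.7987e+02 -5.0000e-02  1.0603e+02] f [-0.82  0.85 -1.27] tq [-0.05  0.01 -0.01] g 0.179
tank: hook x 9.7 y -0.4 hook z 69.1
tank: hook x 9.4 y -0.3 hook z 68.6
[0.0015, 0.023, 0.0033] [0.0009, -0.0007, -0.0019] 
[0.0016, 0.0425, 0.0033] [0.0009, -0.0007, -0.0019]
```

View pics/hk3.png

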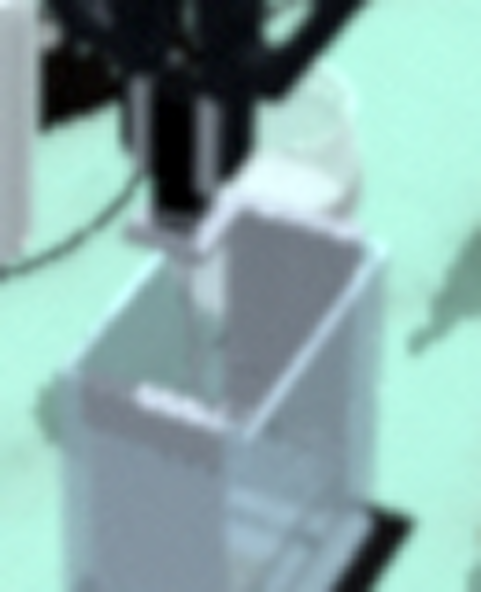

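Call:
apply_moves(series=[[1, [0.001, 0.005, 0.003], [0, 0, 0]], [1, [0.0015, 0.01, 0.003], [0, 0, 0]], [1, [0.0015, 0.015, 0.003], [0, 0, 0]], [1, [0.0015, 0.02, 0.003], [0, 0, 0]], [1, [0.0015, 0.025, 0.003], [0, 0, 0]], [1, [0.0015, 0.03, 0.003], [0, 0, 0]], [1, [0.0015, 0.03, 0.003], [0, 0, 0]], [1, [0.0015, 0.03, 0.003], [0, 0, 0]]])

```text
t: 13.45
position: [546.8, 67.8, 194.8]
orientation: [179.9, -0.1, 106.0]
wrist_force: [-0.1, 0.0, -0.8]
gripper_width: 0.18
```

```bash
python3 -c "
from mv import *
fav(8);st();tkpos()
rel([tk(17,68),tk(17.9,68)])"
```

```text
F world [-0.02  0.13 -1.27  0.01  0.   -0.  ] se [0.17 0.14 0.15 0.01 0.01 0.01] tankx 0.01 tanky 0.13
t 13.85 p [546.8  67.9 194.9] o [ 1.7991e+02 -7.0000e-02  1.0603e+02] f [ 0.5  -0.44 -0.61] tq [0.03 0.02 0.04] g 0.18
tank: hook x 15.4 y 0.0 hook z 68.1
[-0.0001, 0.0081, 0.0003] [0.0009, -0.0007, -0.0019] 
[-0.0001, 0.0126, 0.0003] [0.0009, -0.0007, -0.0019]
```

Call:
apply_moves(series=[[1, [0, 0.003, 0], [0, 0, 0]], [1, [0, 0.006, 0], [0, 0, 0]], [1, [0, 0.009, 0], [0, 0, 0]], [1, [0, 0.0125, 0], [0, 0, 0]], [1, [0, 0.0125, 0], [0, 0, 0]], [1, [0, 0.0125, 0], [0, 0, 0]], [1, [0, 0.0125, 0], [0, 0, 0]], [1, [0, 0.0125, 0], [0, 0, 0]]])

```text
t: 14.85
position: [549.2, 68.5, 194.8]
orientation: [179.9, -0.1, 106.0]
wrist_force: [-0.6, -0.1, -1.6]
gripper_width: 0.18
```

```bash
python3 -c "
from mv import *
fav(8);st();tkpos()
rel([tk(19,68),tk(17.9,85)])"
```

```text
F world [ 0.07  0.08 -1.1  -0.   -0.   -0.  ] se [0.13 0.15 0.16 0.01 0.01 0.01] tankx 0.09 tanky 0.06
t 15.25 p [549.2  68.5 194.8] o [ 1.7992e+02 -7.0000e-02  1.0603e+02] f [-0.04 -0.7  -1.23] tq [ 0.01  0.02 -0.03] g 0.182
tank: hook x 17.9 y -0.0 hook z 68.0
[0.0, 0.0056, 0.0002] [0.0009, -0.0008, -0.0019] 
[0.0001, 0.0003, -0.0848] [0.0009, -0.0008, -0.0019]
```

Call:
apply_moves(series=[[1, [0, 0.002, 0], [0, 0, 0]], [1, [0, 0.004, 0], [0, 0, 0]], [1, [0, 0.006, 0], [0, 0, 0]], [1, [0, 0.006, 0], [0, 0, 0]], [1, [0, 0.006, 0], [0, 0, 0]], [1, [0, 0.006, 0], [0, 0, 0]], [1, [0, 0.006, 0], [0, 0, 0]], [1, [0, 0.006, 0], [0, 0, 0]]])

```text
t: 16.25
position: [550.3, 68.9, 194.8]
orientation: [179.9, -0.1, 106.0]
wrist_force: [0.4, -0.3, -1.3]
gripper_width: 0.18
```

```bash
python3 -c "
from mv import *
fav(8);st();tkpos()"
```

```text
F world [ 0.34 -0.24 -1.47  0.   -0.01 -0.01] se [0.13 0.13 0.25 0.01 0.01 0.01] tankx 0.26 tanky -0.32
t 16.65 p [550.3  68.9 194.9] o [ 1.7992e+02 -7.0000e-02  1.0603e+02] f [ 0.4  -0.05 -1.28] tq [0.02 0.05 0.02] g 0.179
tank: hook x 19.1 y -0.0 hook z 68.1
```

Call:
apply_moves(series=[[1, [0, 0, -0.012], [0, 0, 0]], [1, [0, 0, -0.024], [0, 0, 0]], [1, [0, 0, -0.036], [0, 0, 0]], [1, [0, 0, -0.048], [0, 0, 0]], [1, [0, 0, -0.06], [0, 0, 0]], [1, [0, 0, -0.06], [0, 0, 0]], [1, [0, 0, -0.06], [0, 0, 0]], [1, [0, 0, -0.06], [0, 0, 0]]])

```text
t: 17.65
position: [550.3, 68.8, 206.7]
orientation: [179.9, -0.1, 106.0]
wrist_force: [0.6, -1.2, -0.6]
gripper_width: 0.181
```

```bash
python3 -c "
from mv import *
fav(7);st();tkpos();rel([tk(17,81.5),tk(10,85),tk(3,87),tk(-3,88)])"
```

```text
F world [ 0.28 -0.23 -1.07 -0.   -0.04 -0.02] se [0.08 0.28 0.3  0.01 0.01 0.01] tankx 0.2 tanky -0.3
t 18.0 p [550.3  68.8 206.8] o [ 1.7992e+02 -7.0000e-02  1.0603e+02] f [ 0.54 -0.12 -1.62] tq [-0.02  0.05  0.01] g 0.181
tank: hook x 19.0 y -0.0 hook z 80.0
[0.0, -0.0101, -0.0076] [0.0008, -0.0008, -0.0019] 
[-0.0001, -0.0451, -0.0251] [0.0008, -0.0008, -0.0019] 
[-0.0001, -0.08, -0.0352] [0.0008, -0.0008, -0.0019] 
[-0.0002, -0.11, -0.0402] [0.0008, -0.0008, -0.0019]
```

Call:
apply_moves(series=[[1, [0, -0.01, -0.003], [0, 0, 0]], [1, [0, -0.022, -0.009], [0, 0, 0]], [1, [0, -0.035, -0.0155], [0, 0, 0]], [1, [0, -0.06, -0.0235], [0, 0, 0]], [1, [0, -0.085, -0.0285], [0, 0, 0]], [1, [0, -0.1075, -0.03], [0, 0, 0]], [1, [0, -0.1075, -0.03], [0, 0, 0]], [1, [0, -0.1075, -0.03], [0, 0, 0]]])

```text
t: 19.0
position: [529.6, 62.9, 212.8]
orientation: [179.9, -0.1, 106.0]
wrist_force: [-0.1, 0.3, -0.6]
gripper_width: 0.178
```

```bash
python3 -c "
from mv import *
fav(7);st();tkpos()
ims=[r.get_image('side') for _ in range(3)];A=np.mean([i['color'].astype(float) for i in ims],0)
a,b,d,e=240,160,305,240
np.save('A2.npy',A);cv2.imwrite('pics/hk4.png',cv2.resize(np.clip(A[b:e,a:d,::-1]*1.4-30,0,255).astype(np.uint8),None,fx=7.4,fy=7.4,interpolation=cv2.INTER_CUBIC))
"
```

```text
F world [ 0.07  0.05 -1.35 -0.01 -0.    0.01] se [0.16 0.13 0.24 0.01 0.01 0.01] tankx 0.08 tanky 0.03
t 19.35 p [529.7  62.9 212.7] o [ 1.7993e+02 -7.0000e-02  1.0603e+02] f [0.1  0.75 0.41] tq [0.   0.04 0.02] g 0.179
tank: hook x -2.4 y 0.0 hook z 85.9
```

View pics/hk4.png

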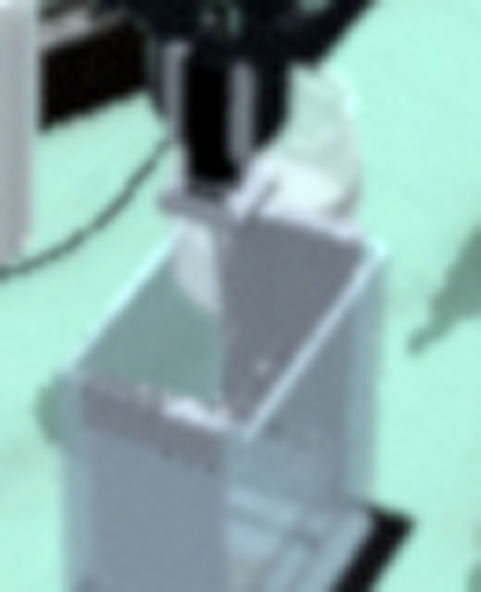

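Call:
apply_moves(series=[[1, [0, 0, -0.005], [0, 0, 0]], [1, [0, 0, -0.01], [0, 0, 0]], [1, [0, 0, -0.015], [0, 0, 0]], [1, [0, 0, -0.02], [0, 0, 0]], [1, [0, 0, -0.025], [0, 0, 0]], [1, [0, 0, -0.03], [0, 0, 0]], [1, [0, 0, -0.03], [0, 0, 0]], [1, [0, 0, -0.03], [0, 0, 0]]])

```text
t: 20.5
position: [529.6, 62.9, 218.7]
orientation: [179.9, -0.1, 106.0]
wrist_force: [-0.4, 0.0, -3.8]
gripper_width: 0.174
```

```bash
python3 -c "
from mv import *
fav(7);st();tkpos()"
```

```text
F world [ 0.3   0.25 -4.59  0.02 -0.06 -0.03] se [0.18 0.13 0.2  0.01 0.01 0.01] tankx 0.36 tanky 0.16
t 20.85 p [529.7  62.9 218.8] o [ 1.7992e+02 -7.0000e-02  1.0603e+02] f [ 0.53  0.46 -5.41] tq [ 0.   -0.02 -0.05] g 0.181
tank: hook x -2.5 y 0.0 hook z 92.0
```

Call:
apply_moves(series=[[1, [0, 0.003, -0.01], [0, 0, 0]], [1, [0, 0.005, -0.02], [0, 0, 0]], [1, [0, 0.005, -0.03], [0, 0, 0]], [1, [0, 0.005, -0.045], [0, 0, 0]], [1, [0, 0.005, -0.06], [0, 0, 0]], [1, [0, 0.005, -0.075], [0, 0, 0]], [1, [0, 0.005, -0.075], [0, 0, 0]], [1, [0, 0.005, -0.075], [0, 0, 0]]])

```text
t: 21.85
position: [530.6, 63.2, 233.7]
orientation: [179.9, -0.1, 106.0]
wrist_force: [-0.5, -0.4, -4.9]
gripper_width: 0.178
```

```bash
python3 -c "
from mv import *
fav(7);st();tkpos()
snap('side','s7',6,(225,150,325,245))"
```

```text
F world [-0.21 -0.33 -4.69  0.01 -0.05 -0.  ] se [0.19 0.15 0.11 0.01 0.01 0.01] tankx -0.3 tanky -0.26
t 22.2 p [530.5  63.2 233.6] o [ 1.7994e+02 -7.0000e-02  1.0603e+02] f [ 0.01 -0.57 -5.7 ] tq [ 0.02  0.01 -0.05] g 0.18
tank: hook x -1.5 y 0.0 hook z 106.8
```

View pics/s7.png

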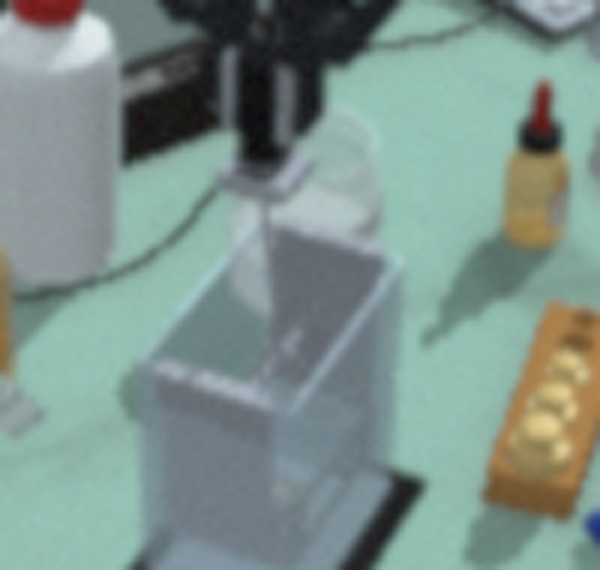

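Call:
apply_moves(series=[[1, [0, 0, -0.02], [0, 0, 0]], [1, [0, 0, -0.06], [0, 0, 0]], [1, [0, 0, -0.1], [0, 0, 0]], [1, [0, 0, -0.14], [0, 0, 0]], [1, [0, 0, -0.18], [0, 0, 0]], [1, [0, 0, -0.22], [0, 0, 0]], [1, [0, 0, -0.25], [0, 0, 0]], [1, [0, 0, -0.25], [0, 0, 0]]])

```text
t: 23.25
position: [530.8, 63.1, 284.5]
orientation: [179.9, -0.1, 106.0]
wrist_force: [-0.0, -0.7, -5.1]
gripper_width: 0.179
```

```bash
python3 -c "
from mv import *
fav(5);st();tkpos()
snap('side','s8',6,(225,130,325,225))"
```

```text
F world [-0.06 -0.04 -5.17  0.01 -0.04 -0.01] se [0.08 0.18 0.07 0.   0.02 0.01] tankx -0.07 tanky -0.03
t 23.5 p [530.3  63.1 283.1] o [ 1.7998e+02 -9.0000e-02  1.0603e+02] f [-0.15 -0.26 -4.47] tq [-0.   -0.11  0.03] g 0.181
tank: hook x -1.8 y 0.0 hook z 156.3
```

View pics/s8.png

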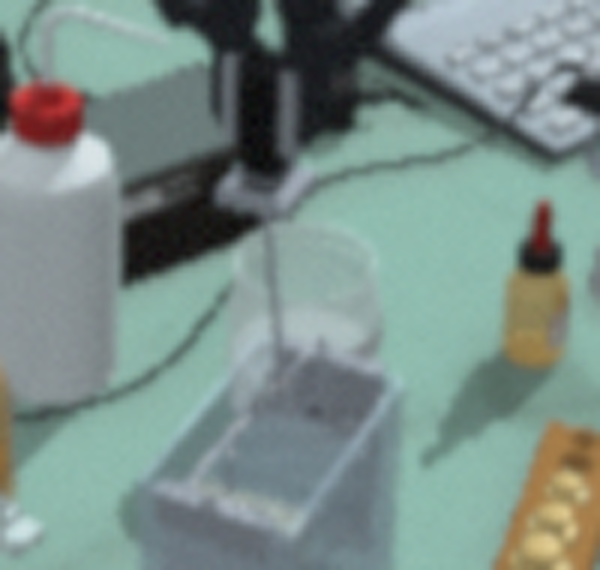

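Call:
apply_moves(series=[[1, [0, 0, -0.02], [0, 0, 0]], [1, [0, 0, -0.06], [0, 0, 0]], [1, [0, 0, -0.11], [0, 0, 0]], [1, [0, 0, -0.16], [0, 0, 0]], [1, [0, 0, -0.21], [0, 0, 0]], [1, [0, 0, -0.26], [0, 0, 0]], [1, [0, 0, -0.31], [0, 0, 0]], [1, [0, 0, -0.36], [0, 0, 0]]])

```text
t: 24.55
position: [530.3, 63.0, 355.8]
orientation: [180.0, -0.1, 106.0]
wrist_force: [-0.9, 0.4, -4.6]
gripper_width: 0.181
```

```bash
python3 -c "
from mv import *
fav(4);st();tkpos()
snap('side','s9',5,(215,80,335,200))"
```

```text
F world [-0.12 -0.06 -4.56 -0.02 -0.06 -0.01] se [0.24 0.24 0.59 0.02 0.01 0.01] tankx -0.13 tanky -0.02
t 24.75 p [530.4  63.  355.3] o [ 1.7997e+02 -8.0000e-02  1.0603e+02] f [ 0.21 -0.55 -5.33] tq [-0.02 -0.03  0.04] g 0.177
tank: hook x -1.7 y -0.1 hook z 228.5
```

View pics/s9.png

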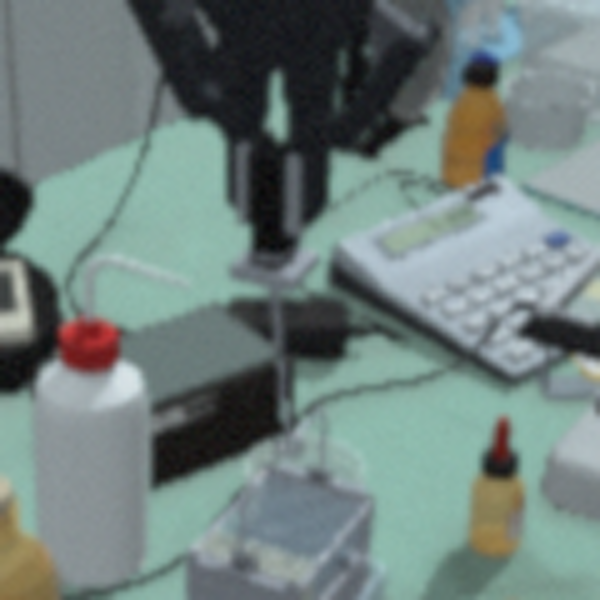

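```bash
python3 -c "
from mv import *
rel([(490,63,345,100),(446,145,330,93.8),(446,230,330,93.8)])"
```

```text
[0.0555, -0.1932, 0.0491] [-0.0002, -0.0011, 0.067] 
[0.5101, -0.2914, 0.1249] [-0.0002, -0.0011, 0.1359] 
[0.9186, -0.1741, 0.1255] [-0.0002, -0.0011, 0.1359]
```

Call:
apply_moves(series=[[1, [0.004, -0.014, 0.004], [0, 0, 0.005]], [1, [0.016, -0.055, 0.017], [0, 0, 0.018]], [1, [0.036, -0.125, 0.039], [0, 0, 0.042]], [1, [0.06, -0.21, 0.065], [0, 0, 0.07]], [1, [0.083, -0.29, 0.09], [0, 0, 0.098]], [1, [0.103, -0.36, 0.112], [0, 0, 0.12]], [1, [0.114, -0.395, 0.122], [0, 0, 0.133]], [1, [0.116, -0.404, 0.125], [0, 0, 0.136]]])

```text
t: 25.8
position: [445.7, 63.0, 329.9]
orientation: [-180.0, -0.1, 93.8]
wrist_force: [-0.1, 0.0, -4.5]
gripper_width: 0.177
```

```bash
python3 -c "
from mv import *
st();rel([(446,230,300,93.8),(446,230,237,93.8)])"
```

```text
t 25.8 p [445.7  63.  329.9] o [-1.7999e+02 -9.0000e-02  9.3760e+01] f [-0.14  0.01 -4.52] tq [-0.03 -0.    0.02] g 0.177
[0.8327, 0.0563, 0.1507] [-0.0001, -0.001, -0.0004] 
[0.8322, 0.0563, 0.4657] [-0.0001, -0.001, -0.0004]
```

Call:
apply_moves(series=[[1, [0.025, 0.002, 0.005], [0, 0, 0]], [1, [0.11, 0.008, 0.02], [0, 0, 0]], [1, [0.25, 0.018, 0.05], [0, 0, 0]], [1, [0.42, 0.028, 0.08], [0, 0, 0]], [1, [0.58, 0.04, 0.11], [0, 0, 0]], [1, [0.72, 0.048, 0.13], [0, 0, 0]], [1, [0.805, 0.054, 0.145], [0, 0, 0]], [1, [0.832, 0.056, 0.15], [0, 0, 0]]])

```text
t: 26.8
position: [446.0, 230.6, 299.8]
orientation: [-179.9, -0.1, 93.8]
wrist_force: [0.2, 0.4, -4.5]
gripper_width: 0.174
```

```bash
python3 -c "
from mv import *
st();rel([(446.1,230.2,239,93.8)])
s=snap('side','s10',4,(170,130,320,280))"
```

```text
t 26.8 p [446.  230.6 299.8] o [-1.7995e+02 -7.0000e-02  9.3830e+01] f [ 0.2   0.4  -4.47] tq [0.09 0.04 0.03] g 0.174
[-0.0025, 0.0009, 0.3039] [-0.0006, -0.0008, 0.0004]
```

View pics/s10.png

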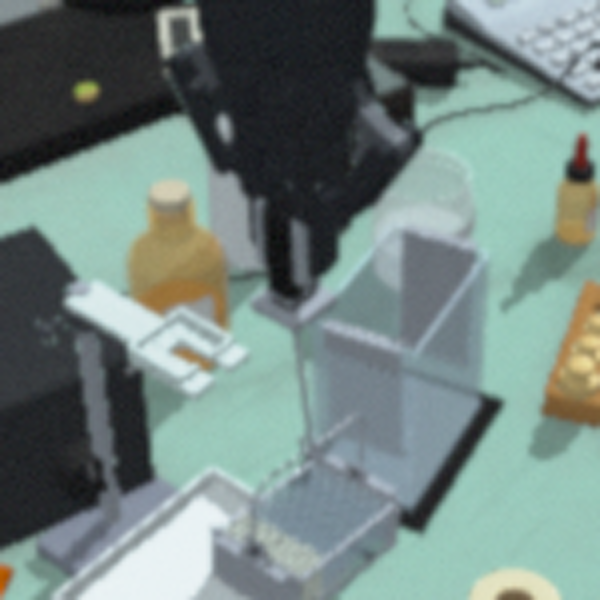

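Call:
apply_moves(series=[[1, [-0.001, 0, 0.015], [0, 0, 0]], [1, [-0.002, 0.001, 0.055], [0, 0, 0]], [1, [-0.002, 0.001, 0.11], [0, 0, 0]], [1, [-0.002, 0.001, 0.17], [0, 0, 0]], [1, [-0.002, 0.001, 0.23], [0, 0, 0]], [1, [-0.002, 0.001, 0.28], [0, 0, 0]], [1, [-0.002, 0.001, 0.304], [0, 0, 0]], [1, [-0.002, 0.001, 0.304], [0, 0, 0]]])

```text
t: 27.85
position: [445.9, 230.3, 238.6]
orientation: [-179.9, -0.1, 93.8]
wrist_force: [0.2, 1.0, -4.3]
gripper_width: 0.18
```

```bash
python3 -c "
from mv import *
st();rel([(486,232.85,238.5,93.8),(525.9,235.5,238.5,93.8)])
s=snap('side','s11',4,(170,130,320,280))"
```

```text
t 27.85 p [445.9 230.3 238.6] o [-1.7991e+02 -1.0000e-01  9.3820e+01] f [ 0.19  0.96 -4.25] tq [ 0.09  0.05 -0.01] g 0.18
[-0.0008, 0.2007, 0.0001] [-0.001, -0.0011, 0.0002] 
[-0.0009, 0.4006, -0.0002] [-0.001, -0.0011, 0.0002]
```

View pics/s11.png

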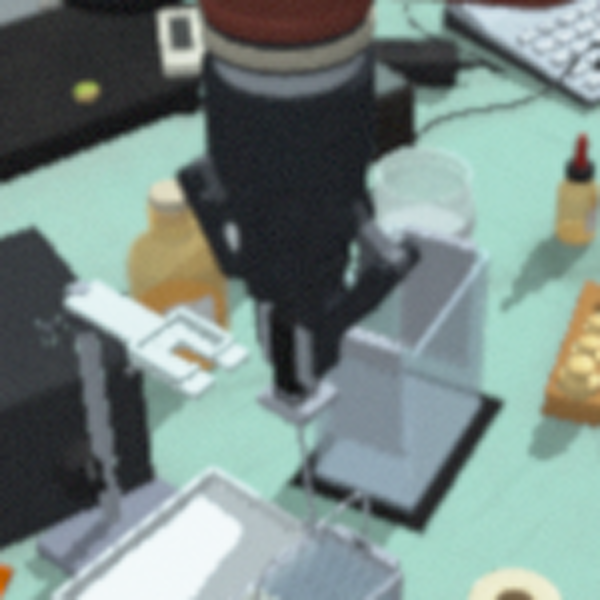

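Call:
apply_moves(series=[[1, [0, 0.012, 0], [0, 0, 0]], [1, [0, 0.05, 0], [0, 0, 0]], [1, [0, 0.12, 0], [0, 0, 0]], [1, [-0.001, 0.2, 0], [0, 0, 0]], [1, [-0.001, 0.28, 0], [0, 0, 0]], [1, [-0.001, 0.35, 0], [0, 0, 0]], [1, [-0.001, 0.388, 0], [0, 0, 0]], [1, [-0.001, 0.4, 0], [0, 0, 0]]])

```text
t: 28.9
position: [526.4, 235.5, 238.9]
orientation: [-179.9, -0.1, 93.8]
wrist_force: [-0.1, 0.0, -4.8]
gripper_width: 0.18
```

```bash
python3 -c "
from mv import *
fav(4);st();rel([(525.9,235.5,232.5,93.8),(525.9,235.5,228.5,93.8)])
s=snap('side','s12',6,(180,160,280,260))"
```

```text
F world [-0.38  0.28 -5.05 -0.01 -0.04  0.02] se [0.2  0.11 0.09 0.01 0.02 0.  ] tankx -0.28 tanky 0.38
t 29.1 p [525.7 235.6 239. ] o [-1.7994e+02 -1.1000e-01  9.3820e+01] f [-0.17 -0.39 -4.97] tq [-0.06 -0.01  0.02] g 0.181
[-0.0005, 0.0012, 0.0326] [-0.0007, -0.0012, 0.0003] 
[-0.0006, 0.0013, 0.0526] [-0.0007, -0.0012, 0.0003]
```

View pics/s12.png

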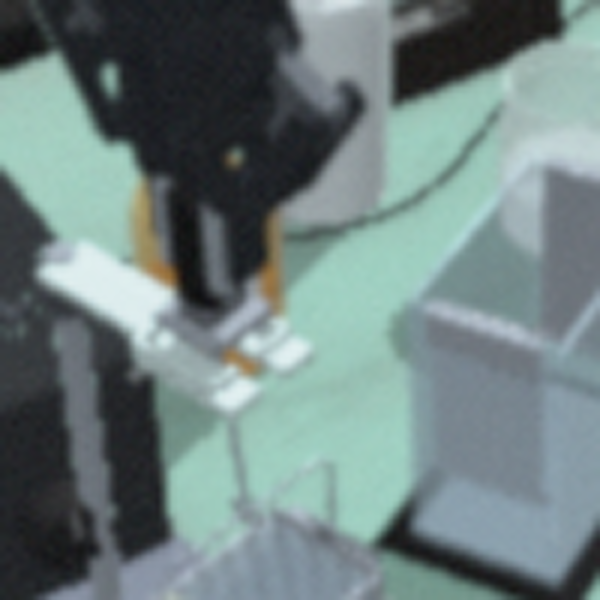

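Call:
apply_moves(series=[[1, [0, 0.001, 0.008], [0, 0, 0]], [1, [0, 0.001, 0.016], [0, 0, 0]], [1, [0, 0.001, 0.024], [0, 0, 0]], [1, [0, 0.001, 0.032], [0, 0, 0]], [1, [0, 0.001, 0.039], [0, 0, 0]], [1, [0, 0.001, 0.045], [0, 0, 0]], [1, [0, 0.001, 0.049], [0, 0, 0]], [1, [0, 0.001, 0.049], [0, 0, 0]]])

```text
t: 30.15
position: [525.8, 235.6, 229.2]
orientation: [-179.9, -0.1, 93.8]
wrist_force: [0.0, 0.5, -5.0]
gripper_width: 0.175
```

```bash
python3 -c "
from mv import *
fav(4);st()
s=snap('side','s13',8,(185,170,255,240))"
```

```text
F world [-0.11  0.06 -5.1   0.01 -0.02 -0.  ] se [0.29 0.18 0.22 0.01 0.01 0.01] tankx -0.09 tanky 0.09
t 30.35 p [525.9 235.6 229.4] o [-1.7996e+02 -1.2000e-01  9.3830e+01] f [-0.37  0.45 -4.81] tq [-0.01  0.02  0.  ] g 0.175
```

View pics/s13.png

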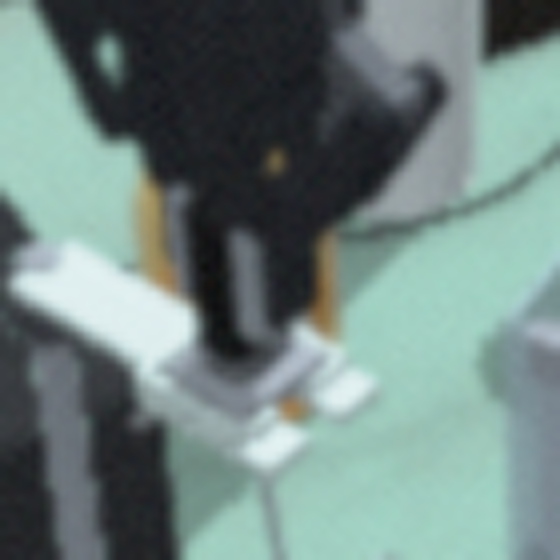

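Call:
apply_moves(series=[[1, [0, 0, 0.002], [0, 0, 0]], [1, [0, 0, 0.004], [0, 0, 0]], [1, [0, 0, 0.006], [0, 0, 0]], [1, [0, 0, 0.008], [0, 0, 0]], [1, [0, 0, 0.01], [0, 0, 0]], [1, [0, 0, 0.01], [0, 0, 0]], [1, [0, 0, 0.01], [0, 0, 0]], [1, [0, 0, 0.01], [0, 0, 0]]])

```text
t: 31.4
position: [526.0, 235.7, 228.7]
orientation: [-180.0, -0.1, 93.8]
wrist_force: [-4.4, -1.3, 6.0]
gripper_width: 0.181
```

```bash
python3 -c "
from mv import *
fav(4);st()"
```

```text
F world [-4.27 -1.29  5.57 -0.32  0.87 -0.  ] se [0.13 0.23 0.17 0.01 0.01 0.01] tankx -4.46 tanky -0.05
t 31.6 p [526.  235.7 228.8] o [-1.800e+02 -1.200e-01  9.383e+01] f [-5.5  -2.33  6.17] tq [-0.3   0.93 -0.  ] g 0.181
```

Call:
apply_moves(series=[[1, [0, 0, -0.001], [0, 0, 0]], [1, [0, 0, -0.001], [0, 0, 0]], [1, [0, 0, -0.001], [0, 0, 0]], [1, [0, 0, -0.001], [0, 0, 0]], [1, [0, 0, -0.001], [0, 0, 0]], [1, [0, 0, -0.001], [0, 0, 0]], [1, [0, 0, -0.001], [0, 0, 0]], [1, [0, 0, -0.001], [0, 0, 0]]])

```text
t: 32.6
position: [526.1, 235.7, 228.8]
orientation: [180.0, -0.1, 93.8]
wrist_force: [0.2, -0.0, -1.5]
gripper_width: 0.182
```

```bash
python3 -c "
from mv import *
fav(4);st()
s=snap('side','s14',5,(170,165,290,285))"
```

```text
F world [ 0.48 -0.02 -1.53 -0.01 -0.1   0.01] se [0.15 0.25 0.35 0.01 0.01 0.02] tankx 0.46 tanky -0.15
t 32.8 p [526.1 235.7 228.8] o [ 1.7999e+02 -1.2000e-01  9.3830e+01] f [ 0.41  0.84 -2.29] tq [ 0.02 -0.19 -0.03] g 0.176
```

View pics/s14.png

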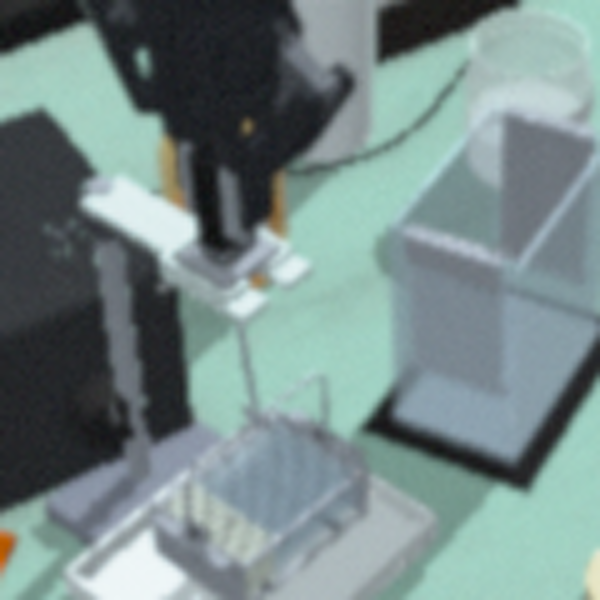

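Call:
apply_moves(series=[[0.6, [0, 0, 0], [0, 0, 0]], [0.5, [0, 0, 0], [0, 0, 0]], [0.4, [0, 0, 0], [0, 0, 0]], [0.3, [0, 0, 0], [0, 0, 0]], [0.2, [0, 0, 0], [0, 0, 0]], [0, [0, 0, 0], [0, 0, 0]], [-0.2, [0, 0, 0], [0, 0, 0]], [-0.2, [0, 0, 0], [0, 0, 0]]])

```text
t: 33.85
position: [526.1, 235.7, 228.8]
orientation: [180.0, -0.1, 93.8]
wrist_force: [-0.2, -0.4, 0.7]
gripper_width: 0.602
```

```bash
python3 -c "
from mv import *
st()
s=snap('side','s15',8,(185,170,255,240))"
```

```text
t 33.85 p [526.1 235.7 228.8] o [ 1.7999e+02 -1.2000e-01  9.3830e+01] f [-0.18 -0.4   0.7 ] tq [ 0.01  0.02 -0.03] g 0.602
```

View pics/s15.png

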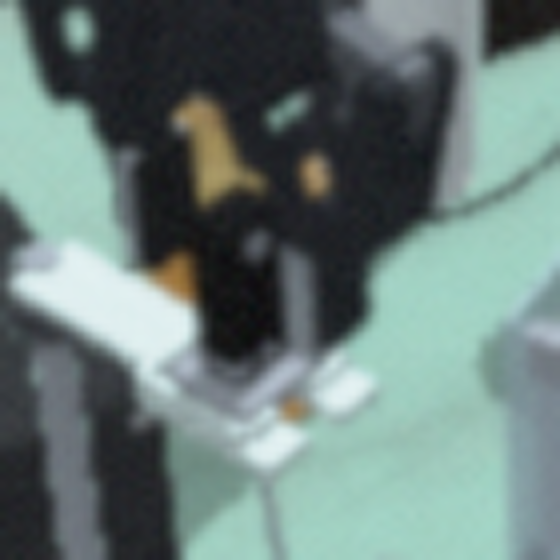

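Rod stays upright in the recess, collar at (235,375) in the crop inside the lips. Retreat upward, straight and slowly at first.

Call:
apply_moves(series=[[-0.2, [0, 0, -0.02], [0, 0, 0]], [-0.2, [0, 0, -0.06], [0, 0, 0]], [-0.2, [0, 0, -0.12], [0, 0, 0]], [-0.2, [0, 0, -0.2], [0, 0, 0]], [-0.2, [0, 0, -0.35], [0, 0, 0]], [-0.2, [0, 0, -0.55], [0, 0, 0]], [-0.2, [0, -0.2, -0.8], [0, 0, 0]], [-0.2, [0, -0.4, -0.9], [0, 0, 0]]])

```text
t: 34.9
position: [446.0, 230.0, 413.9]
orientation: [179.6, -0.2, 93.8]
wrist_force: [-0.6, -0.8, 0.7]
gripper_width: 0.599
```

Call:
apply_moves(series=[[-0.2, [-0.2, 0, 0], [0, 0, 0]], [-0.2, [-0.4, 0, 0], [0, 0, 0]], [-0.2, [-0.65, 0, 0], [0, 0, 0]], [-0.2, [-0.9, 0, 0], [0, 0, 0]], [-0.2, [-1, 0, 0], [0, 0, 0]], [-0.2, [-1, 0, 0], [0, 0, 0]], [-0.2, [-1, 0, 0], [0, 0, 0]], [-0.2, [-1, 0, 0], [0, 0, 0]]])

```text
t: 35.9
position: [459.3, 31.3, 413.5]
orientation: [179.6, -0.2, 93.9]
wrist_force: [-0.3, 0.8, 0.0]
gripper_width: 0.601
```

```bash
python3 -c "
from mv import *
st()
s=snap('side','s16',6,(175,165,275,265));t=snap('top','t16',1.5);t=snap('top','t17',8,(180,160,270,230))"
```

```text
t 35.9 p [459.3  31.3 413.5] o [179.62  -0.23  93.9 ] f [-0.3   0.83  0.02] tq [-0.   -0.07 -0.01] g 0.601
```

View pics/s16.png

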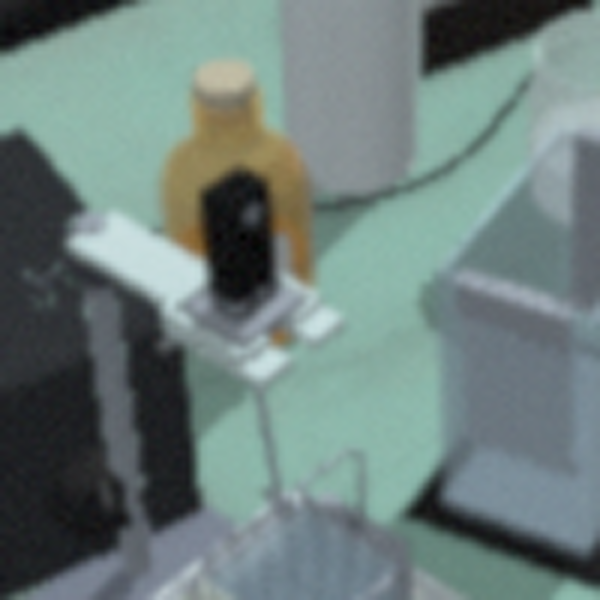

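View pics/t16.png

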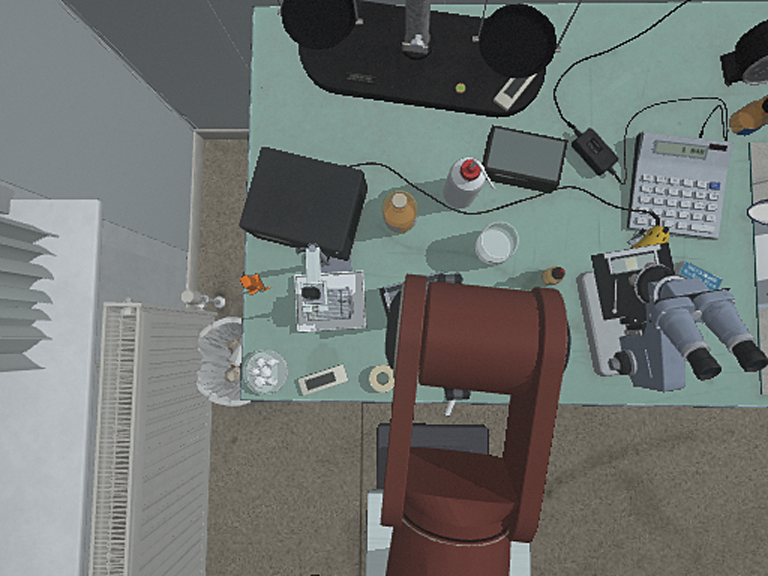

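View pics/t17.png

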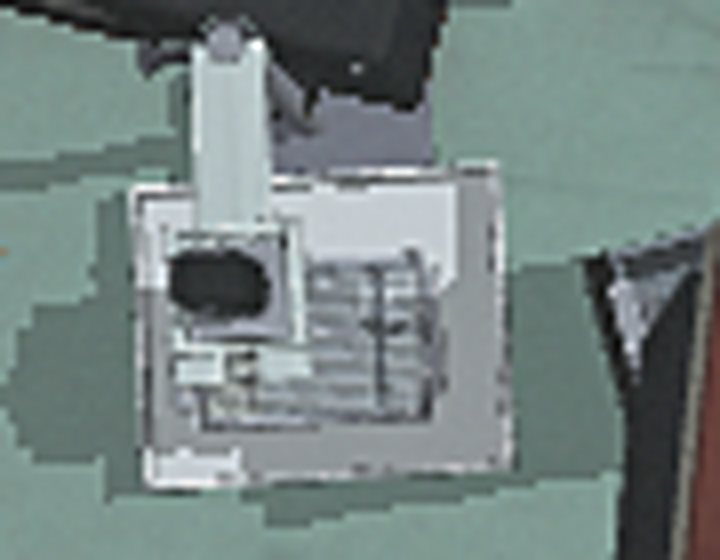

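Call:
apply_moves(series=[[-0.2, [0, 0, 0], [0, 0, 0]], [-0.2, [0, 0, 0], [0, 0, 0]], [-0.2, [0, 0, 0], [0, 0, 0]], [-0.2, [0, 0, 0], [0, 0, 0]], [-0.2, [0, 0, 0], [0, 0, 0]], [-0.2, [0, 0, 0], [0, 0, 0]], [-0.2, [0, 0, 0], [0, 0, 0]], [-0.2, [0, 0, 0], [0, 0, 0]]])

```text
t: 37.05
position: [459.3, 31.1, 413.2]
orientation: [179.7, -0.2, 93.9]
wrist_force: [0.1, 0.2, 0.0]
gripper_width: 0.597
```

```bash
python3 -c "
from mv import *
s=[r.get_image('side')['color'].astype(float) for _ in range(12)]
for k in (2,5,8,11):
  d=abs(s[k]-s[0]).mean(2);print(k,d[235:300,185:255].mean(),d[300:360,300:360].mean())
s=snap('side','s18',6,(180,200,270,290));st()"
```

```text
2 1.5112820512820515 1.4766666666666666
5 1.4684981684981686 1.4298148148148146
8 1.5041025641025643 1.4883333333333333
11 1.4937728937728936 1.4537962962962965
t 37.7 p [459.3  31.2 413.2] o [179.65  -0.23  93.89] f [ 0.33 -0.31  0.72] tq [ 0.03  0.02 -0.  ] g 0.598
```

View pics/s18.png

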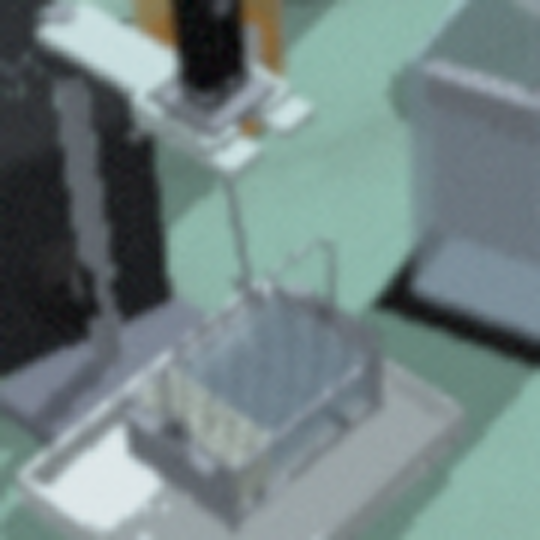

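The carrier hangs still from the hook over the tray, since its image difference matches the sensor noise elsewhere. The rod sits home, so I am handing in.

```bash
python3 -c "
from station import r
print(r.finish_job())"
```

```text
the job is handed in; nothing more can be done
None
```

The job is handed in: the rod is back in the stand and the carrier hangs still from its hook over the drip tray. No verdict was reported.

**What I did**
- I took the black hook rod, not the orange look-alike.
- I measured its bend at about 7 mm towards −x.
- The pictures suggested the handle had dropped to the tank's +x side. I felt towards it in small steps and met no measurable contact force.
- I caught the bar at that side, swung it upright and lifted the carrier straight out. The load was about 3.5 N, and the sideways forces read during the lift stayed within about 0.4 N.
- I then slid the rod into the fork, lowered it and let go.

**Last checks**
- The rod handle was at the same pixel row and column in the side picture as at the start, with its collar inside the lips.
- The carrier showed no motion above picture noise over about half a second.
- The gripper was clear and touching nothing. I saw no other listed thing out of place in the last overview, but the arm hid the tank and marker area there.
- The clock stood at 37.7 s of the 72 s allowed.

**What disagreed**
- Seating the collar took 0.5–1.5 mm more lowering than I expected. For a moment it read about 10 N upward and 4 N sideways, which I relaxed before letting go.
- My tank centre estimates from the two cameras differed by about 2.5 mm, mostly in x.
- The hook sits a few millimetres off the middle of the bar, but the carrier hung level by eye.

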